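Unload the slide dryer and box the racks

TASK

Raise the dryer's hood by its handle until its pawl is past the top rung, lower it so that it hangs on the top rung by itself, then press on the finger strip of the drying plate and drag the plate, racks and all, out to its front stop. Put every slide rack upright in a bay of its own in the open case, press the case's cover down until the catch snaps and holds it shut, and slide the empty plate back home under the hood, which stays up. Leave the timer and the blade dispenser alone.

Things in the scene. Friction and masses are not known exactly. Their poses are not given: they have to be found in the camera images.
- dryer: bench-top slide dryer, fixed: white bed 425 x 214 mm, 28 mm high, hood and ladder mast at its back. Origin: centre of its underside, at bench height; x from the loading front to the mast, y left, z up. Bed from x = -0.215 to 0.21, slide-coated (friction about 0.12). Front stop at x = -0.200, rear stop at 0.1485, side rails at y = +-0.097, all up to z = 0.039
- top_rung (a point): middle of the top rung of the mast, at dryer x = 0.19, z = 0.198. The mast is two uprights at y = +-0.035, up to z = 0.283, with four round rungs, 8 mm thick, 40 mm apart; with the hood down its pawl lies on the second rung from below
- hood (a joint): height of the hood above its lowest position, m, 0 to 0.112. Runs freely, weighs about 0.65 kg with its pawl; let go, it drops until the pawl catches a rung. It hangs at 0.040 on the third rung (racks do not yet pass under it) and at 0.080 on the top rung, as wanted. The pawl clears the top rung at about 0.099: raise to 0.10 to 0.11, then lower
- hood_handle (a point): middle of the hood's handle: round steel bar 12 mm thick, 104 mm long along the dryer's y, 40 mm above the roof; at dryer x = 0.065, and z = 0.190 with the hood down. Grip it across the dryer's x
- hood_edge (a point): middle of the lower edge of the hood's front pane, at dryer x = 0.028, and z = 0.062 with the hood down (rack tops are at z = 0.113). The hood is a clear box with a grey roof, over dryer x = 0.028 to 0.15, y = +-0.102, 88 mm high
- pawl (a joint): angle of the counterweighted gravity pawl at the back of the hood, rad: 0 = its tongue stands out level over the rung, growing while a rung pushes the tongue down in passing; it swings back to 0 when clear
- plate: loose flat aluminium drying plate, 208 (x) x 190 (y) x 5 mm, about 0.4 kg, on the bed between the rails; origin: centre of its underside (z = 0.028), axes as the dryer's. Against the front stop its centre is at dryer x = -0.096. No edge to hold. Four ribs along x, 8 mm wide, standing 22 mm above it at y = +-0.03, +-0.09, and one across its rear end keep the racks in three lanes
- plate_home (a point): where the plate's origin lies when the plate is home against the rear stop: dryer x = 0.0435, y = 0, z = 0.028. A point fixed to the dryer
- strip (a point): middle of the top of the plate's finger strip, at plate x = -0.070, z = 0.035 above the bench: ribbed black rubber, 48 mm (x) by 120 mm. Pressed down there with about 10 N, the plate follows the fingertips, forward or back
- case: slide case of white plastic, fixed, 174 (x) x 125 (y) mm, walls 50 mm high, floor and walls 4 mm thick. Origin: centre of its underside, z up; x points away from the dryer, y towards the robot's side. Two dividers 44 mm high make three bays 53 (x) x 117 (y) mm; racks stand in them with their long side along y. Spring catch at y = 0.075, up to z = 0.056
- bay0 (a point): centre of the floor of the bay nearest the dryer: case x = -0.0563, y = 0, z = 0.004
- bay1 (a point): centre of the floor of the middle bay: case x = 0, y = 0, z = 0.004
- bay2 (a point): centre of the floor of the bay farthest from the dryer: case x = 0.0563, y = 0, z = 0.004
- case_cover (a joint): opening of the clear cover, rad: 0 = shut and held by the catch, about 0.08 = resting ajar on the catch, 1.75 = fully open as at the start, leaning 10 degrees beyond upright. 0.2 kg on a damped hinge: pushed over from behind, it sinks slowly by itself once below about 1.1 and stays ajar; about 10 N down on its front edge snaps it shut
- cover_hinge (a point): middle of the cover's hinge line, at case y = -0.0625, z = 0.050, the side away from the robot. The cover is 174 mm long, 125 mm from hinge to front and 46 mm deep; open, its back leans out to case y = -0.13 at z = 0.165, and it swings through z = 0.185
- cover_front (a point): point on the outside of the cover, 12 mm from its front edge, midway along; with the cover shut at case x = 0, y = 0.0505, z = 0.0965
- slides_0: slide staining rack full of glass slides, 36 (its x) x 100 (its y) x 80 mm high, about 0.2 kg; origin: centre of the underside. Frame 36 mm wide up to 44 mm high; above it the slides, 26 mm wide, 84 long: grip across x, some 66 mm above the underside. Starts on the plate, y along the dryer's x, racks 60 mm apart: open to 40 mm only. Two or three racks, all alike; None if absent
- slides_1: slide staining rack full of glass slides, 36 (its x) x 100 (its y) x 80 mm high, about 0.2 kg; origin: centre of the underside. Frame 36 mm wide up to 44 mm high; above it the slides, 26 mm wide, 84 long: grip across x, some 66 mm above the underside. Starts on the plate, y along the dryer's x, racks 60 mm apart: open to 40 mm only. Two or three racks, all alike; None if absent
- slides_2: slide staining rack full of glass slides, 36 (its x) x 100 (its y) x 80 mm high, about 0.2 kg; origin: centre of the underside. Frame 36 mm wide up to 44 mm high; above it the slides, 26 mm wide, 84 long: grip across x, some 66 mm above the underside. Starts on the plate, y along the dryer's x, racks 60 mm apart: open to 40 mm only. Two or three racks, all alike; None if absent
- timer: small white timer with a display, 30 x 62 x 58 mm, standing loose beyond the case; bystander, origin under its centre
- blade_box: white blade dispenser, 24 x 70 x 14 mm, lying loose beyond the case; bystander, origin under its centre

How it is judged:
By the outcome, as a careful person would: the job done as asked, in the order asked, and still so for the second after the job is handed in, with the robot touching nothing.
Of slides_0, slides_1, slides_2 only 2 to 3 are there at a start; the rules pass over those that are not, and their reading is None.
At some moment in a run one of slides_0, slides_1, slides_2 may be knocked a few centimetres aside while the robot is not near it.
Once in a run the grip may slacken for a moment while it holds something.
It also fails if it takes over 210 s, if anything falls off the work surface, if the arm or the gripper's body presses on something with over 40 N, if the wrist force passes 120 N, or if a joint passes its speed limit or range.

ROBOT

A 6-joint arm with a two-finger parallel gripper is mounted at the origin on a cart in front of the work surface, level with it; the furniture and walls round the work are solid. World frame = base frame: x ahead of the robot, y to its left, z up, the work surface at z = 0. Lengths are in m, angles in degrees, forces in N, time in s.
With the tool pointing down it reaches from about 0.4 to 0.825 m from the base axis. Payload 7 kg.
Tool frame: the origin (TCP) lies midway between the tips of the shut fingers; the grasp point (between the pads) lies 19 mm behind it; x points along the fingers, z is the direction in which the jaws open and shut, and the axes are right-handed (so a half turn about x gives the same grasp; the last joint's range is limited). The gripper opens to 85 mm and grips with 20 to 120 N. Pads are 22 mm wide; open, the fingers measure 114 mm over their backs; the gripper's body (76 mm by 85 mm) begins 54 mm behind the grasp point. The pads swing forward as they close: fully open they stand 13 mm farther back than shut.
Start: joints at [-52.477, 20.546, 0.682, 0, -70.136, -16.507], TCP at [0.242, -0.63, 0.194] pointing down, gripper open.
Joint ranges: [-176.03, 176.03], [-82.01, 121.73], [-58.28, 71.71], [-173.87, 95.51], [-174.79, -0.11], [-173.66, 173.66]. Speed limits (degrees/s): [136.94, 136.94, 172.46, 180, 180, 180].

INTERFACE

Orientations are given as [roll, pitch, yaw] about the fixed x, y, z axes, in that order (R = Rz(yaw) Ry(pitch) Rx(roll)).
In Python, from station import bot, jaws, solver, sense, imaging, finish_job gives the robot as it stands. Calls block until the motion is done:
- bot.move_pose(position, orientation): joint-space move of the TCP to a pose.
- bot.servo_line(position, frame=None, max_speed=0.15, until_force=None): straight line of the TCP; frame=None keeps the orientation; max_speed is the mean speed in m/s. With until_force (N) it stops when the force on the tool has changed by that much, and returns True; else False.
- bot.move_joints(angles): joint-space move.
- jaws.move_gripper(opening, squeeze=None): finger opening in m; squeeze is the grip in N (None keeps the last); returns when the fingers have stopped.
- bot.sleep(seconds).
- solver.solve_ik(position, orientation): joint angles nearest the present ones, or None.
- sense(): the state.
- imaging.snapshot(name): name is "scene" or "top" or "wrist"; returns the picture (384x512x3 uint8, blue, green, red); there is no depth.
- imaging.calibration(name): a dict with "fx", "fy", "cx", "cy" (pixels), "dist_coeffs" ([k1, k2, p1, p2, k3] as OpenCV has them; the pictures are not rectified), "eye" and "attitude" of the camera in the world. Camera axes: x right, y down, z forward; pixel columns grow to the right and rows downward; lengths in m; the calibration is good to about 2 mm. A picture is of the moment at which its call begins: read the wrist's pose just before it. calibration takes no time and is no camera call; for the wrist camera it gives the pose at the moment of the call.
A pose or a line that the arm cannot do raises bot.PlanningError and nothing moves.
- finish_job(): hands the job in, once; it reports no verdict.
The state is a dict: "time_s": time; "joint_positions": joint angles; "joint_vel": joint speeds; "joint_efforts": joint torques, N m; "tool_pos": TCP position; "eef_rot": TCP orientation; "ft_force": force on the tool from outside, world axes, zero at the start; "torque": the same for the moment, N m; "grip_width": finger opening in m.
Only numpy, scipy, OpenCV 4.12 (cv2) and the standard library are available. Lean on these libraries where they do the work, as an engineer would, in place of code of your own. Each camera call takes 0.05 s, during which the arm holds its last target.

## Working session

There is one attempt and no reset: what is moved stays moved. The work goes in short steps, each a Python script; the robot and the scene stay as the last script left them, time stands still between calls to the robot, and variables do not carry over. Pictures are saved under pics/ and viewed, and the job is handed in when it is done.

```bash
ls; mkdir -p pics; python3 - <<'E'
from station import bot,jaws,solver,sense,imaging
import cv2
for n in ("scene","top","wrist"):
    cv2.imwrite(f"pics/a_{n}.png",imaging.snapshot(n)); print(n,imaging.calibration(n))
print(sense())
E
```

```text
pics
scene {'fx': 467.5380632205354, 'fy': 467.5380632205354, 'cx': 247.29214238783587, 'cy': 190.28370466945933, 'dist_coeffs': array([0.03986192, 0.        , 0.        , 0.        , 0.        ]), 'eye': array([-0.00683318, -0.4895656 ,  0.65508692]), 'attitude': array([-117.67179725,    0.13876337,  -34.0690314 ])}
top {'fx': 360.9121708208501, 'fy': 360.9121708208501, 'cx': 253.83912134789117, 'cy': 190.52120916031566, 'dist_coeffs': array([0.01011043, 0.        , 0.        , 0.        , 0.        ]), 'eye': array([0.40261907, 0.31482877, 0.9844842 ]), 'attitude': array([-172.55316905,    0.8533852 ,  -89.09903245])}
wrist {'fx': 293.6028881714502, 'fy': 293.6028881714502, 'cx': 255.44697606026972, 'cy': 192.14128440025166, 'dist_coeffs': array([-0.02922668,  0.        ,  0.        ,  0.        ,  0.        ]), 'eye': array([ 0.16507137, -0.65977292,  0.37254483]), 'attitude': array([ 1.61017939e+02, -2.72451527e-02,  1.10958651e+02])}
{'time_s': 0.15, 'joint_positions': array([-5.24792940e+01,  2.05796801e+01,  6.45754590e-01, -1.46445362e-02,
       -7.01342845e+01, -1.65076265e+01]), 'joint_vel': array([ 0.10963245, -0.19599708,  0.11301044, -0.00273393,  0.05646944,
        0.08834621]), 'joint_efforts': array([-1.16307256e-03, -5.83876741e+01,  2.93649334e+01,  6.94053143e+00,
       -4.30268759e-03, -1.75811306e-05]), 'tool_pos': array([ 0.24187962, -0.62974352,  0.19340462]), 'eef_rot': array([  5.09675425,  89.93041397, 116.10484911]), 'ft_force': array([ 0.0775172 , -0.26882996, -0.12549741]), 'torque': array([ 0.0320783 , -0.00025793, -0.01902032]), 'grip_width': 0.08535595928040911}
```

View pics/a_scene.png

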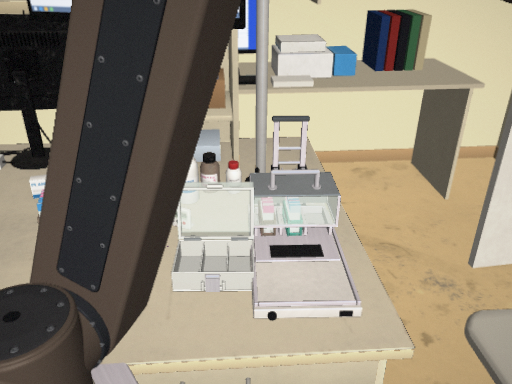

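View pics/a_top.png

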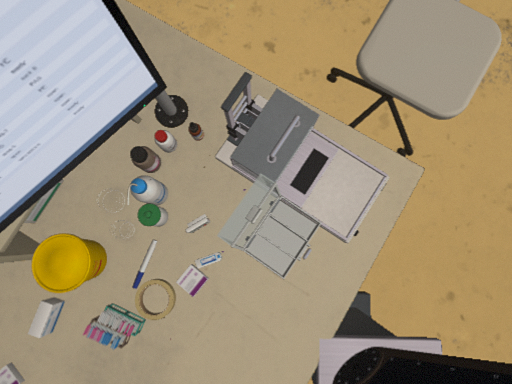

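View pics/a_wrist.png

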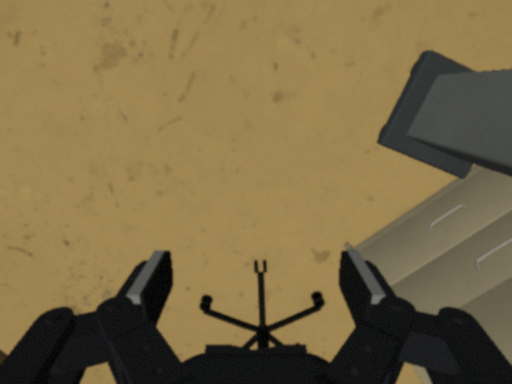

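```bash
cat > h.py <<'E'
import numpy as np,cv2
from scipy.spatial.transform import Rotation as R
from station import bot,jaws,solver,sense,imaging
def ray(c,uv):
    K=np.array([[c['fx'],0,c['cx']],[0,c['fy'],c['cy']],[0,0,1]])
    p=cv2.undistortPoints(np.array(uv,float).reshape(-1,1,2),K,c['dist_coeffs']).reshape(-1,2)
    return R.from_euler('xyz',c['attitude'],degrees=True).apply(np.c_[p,np.ones(len(p))])
def onz(c,uv,z):
    d=ray(c,uv); return c['eye']+d*((z-c['eye'][2])/d[:,2])[:,None]
def proj(c,P):
    K=np.array([[c['fx'],0,c['cx']],[0,c['fy'],c['cy']],[0,0,1]])
    Rm=R.from_euler('xyz',c['attitude'],degrees=True).as_matrix().T
    P=np.array(P,float).reshape(-1,3)
    return cv2.projectPoints(P,cv2.Rodrigues(Rm)[0],-Rm@c['eye'],K,c['dist_coeffs'])[0].reshape(-1,2)
def crop(im,x0,y0,x1,y1,s,name):
    cv2.imwrite('pics/'+name+'.png',cv2.resize(im[y0:y1,x0:x1],None,fx=s,fy=s,interpolation=cv2.INTER_CUBIC))
E
python3 - <<'E'
from h import *
im=cv2.imread('pics/a_top.png'); crop(im,205,60,400,290,2.6*1,'b_top')
im=cv2.imread('pics/a_scene.png'); crop(im,150,100,370,330,2.6,'b_scene')
c=imaging.calibration('top')
print(onz(c,[[387,176],[347,238],[300,94],[287,275]],0.03).round(3))
E
```

```text
[[ 0.571 -0.023  0.03 ]
 [ 0.406  0.086  0.03 ]
 [ 0.797  0.208  0.03 ]
 [ 0.308  0.242  0.03 ]]
```

View pics/b_top.png

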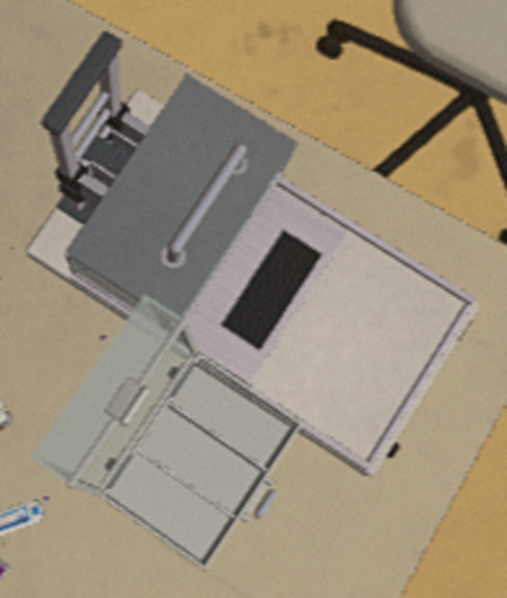

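View pics/b_scene.png

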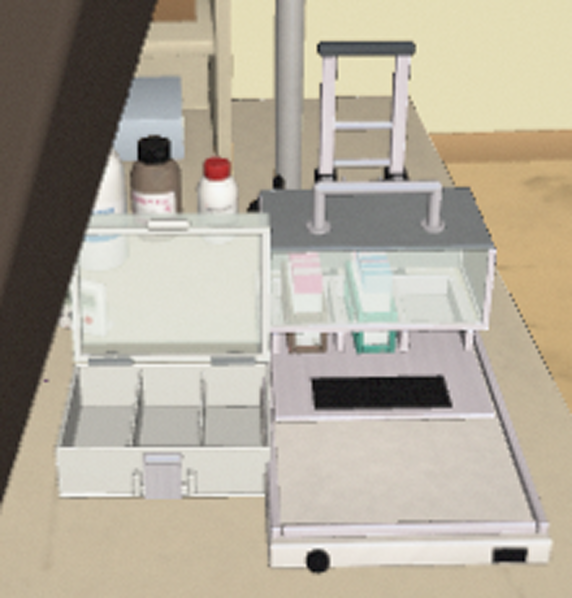

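```bash
python3 - <<'E'
from h import *
im=cv2.imread('pics/a_top.png'); c=imaging.calibration('top')
g=im.max(axis=2)
m=np.zeros_like(g); m[140:205,280:335]=(g[140:205,280:335]<70)*255
cs=max(cv2.findContours(m,0,2)[0],key=cv2.contourArea)
P=onz(c,cs.reshape(-1,2),.035)[:,:2].astype(np.float32)
r=cv2.minAreaRect(P); print('strip',r)
B=lambda pts:np.array(pts)/2.6+[205-.3,60-.3]
pts=B([[475,303],[371,471],[278,182],[240,150],[172,257]])
print('front R,L',onz(c,pts[:2],.039)); Q=onz(c,pts[:2],.039); d=Q[1]-Q[0]; print(np.hypot(*d[:2]),np.degrees(np.arctan2(d[1],d[0]))-90)
Hn=onz(c,pts[3:],.19); d=Hn[1]-Hn[0];print('handle',Hn,Hn.mean(0),np.hypot(*d[:2]),np.degrees(np.arctan2(d[1],d[0]))-90)
s=imaging.calibration('scene')
S=lambda pts:np.array(pts)/2.6+[150-.3,100-.3]
q=S([[272,540],[550,540],[318,185],[440,187],[312,378],[448,376],[452,407],[315,410]])
for a,z in ((slice(0,2),.028),(slice(2,4),.196),(slice(4,8),.035)):
    X=onz(s,q[a],z); print(z,X.round(4).tolist(),X.mean(0).round(4))
# case rim top corners z=.05
k=B([[197,357],[299,428],[205,565],[104,490]]); X=onz(c,k,.05); print('case',X.round(4).tolist(),X.mean(0))
k=S([[60,450],[268,450]]); print(onz(s,k,.05))
E
```

```text
strip ((0.5814429521560669, 0.18495260179042816), (0.044806476682424545, 0.11687558889389038), 57.50104522705078)
front R,L [[ 0.56882043 -0.0208125   0.039     ]
 [ 0.39821543  0.08715084  0.039     ]]
0.20189637635355656 57.673291838370005
handle [[0.67540766 0.23271458 0.19      ]
 [0.57917224 0.29124301 0.19      ]] [0.62728995 0.26197879 0.19      ] 0.11263583790383443 58.69288214333261
0.028 [[0.3975, 0.0866, 0.028], [0.57, -0.0298, 0.028]] [0.4838 0.0284 0.028 ]
0.196 [[0.5833, 0.2838, 0.196], [0.6692, 0.22, 0.196]] [0.6263 0.2519 0.196 ]
0.035 [[0.5433, 0.2334, 0.035], [0.6462, 0.1673, 0.035], [0.6171, 0.13, 0.035], [0.5166, 0.1929, 0.035]] [0.5808 0.1809 0.035 ]
case [[0.5085, 0.2611, 0.05], [0.4392, 0.1599, 0.05], [0.3051, 0.2521, 0.05], [0.3755, 0.3517, 0.05]] [0.40709221 0.25620415 0.05      ]
[[0.30291539 0.24815349 0.05      ]
 [0.44050576 0.15414116 0.05      ]]
```

```bash
python3 - <<'E'
from h import *
im=cv2.imread('pics/a_scene.png'); crop(im,200,0,300,190,3,'c_scene')
c=imaging.calibration('top');s=imaging.calibration('scene')
a=ray(c,[[163,83]])[0];
for z in (.2,.3,.4,.5,.6,.7):
    P=onz(c,[[163,83],[108,0],[0,228]],z); print(z,P.round(2).tolist(),proj(s,P[:1]).round(0))
print('pole base',onz(c,[[172,110]],0))
E
```

```text
0.2 [[0.75, 0.54, 0.2], [0.95, 0.68, 0.2], [0.42, 0.88, 0.2]] [[265. 124.]]
0.3 [[0.71, 0.51, 0.3], [0.88, 0.63, 0.3], [0.41, 0.81, 0.3]] [[259.  95.]]
0.4 [[0.66, 0.48, 0.4], [0.81, 0.59, 0.4], [0.41, 0.74, 0.4]] [[251.  60.]]
0.5 [[0.62, 0.45, 0.5], [0.74, 0.54, 0.5], [0.41, 0.66, 0.5]] [[242.  21.]]
0.6 [[0.57, 0.43, 0.6], [0.67, 0.49, 0.6], [0.41, 0.59, 0.6]] [[232. -27.]]
0.7 [[0.53, 0.4, 0.7], [0.6, 0.45, 0.7], [0.41, 0.52, 0.7]] [[219. -85.]]
pole base [[ 7.58533459e-01  5.67643135e-01 -1.11022302e-16]]
```

View pics/c_scene.png

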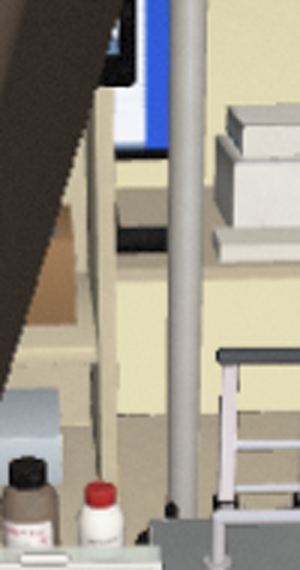

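```bash
cat >> h.py <<'E'
YAW=57.6
def dn(yaw,flip=False):
    """tool down, jaw axis along yaw"""
    a=np.radians(yaw+(180 if flip else 0)); Z=np.array([np.cos(a),np.sin(a),0]);X=np.array([0,0,-1.]);Y=np.cross(Z,X)
    return R.from_matrix(np.c_[X,Y,Z]).as_euler('xyz',degrees=True)
def best(pos,yaw):
    q0=sense()['joint_positions']; o=[]
    for f in (False,True):
        e=dn(yaw,f); q=solver.solve_ik(list(pos),list(e))
        if q is not None: o.append((np.abs(np.array(q)-q0).max(),f,np.array(q)))
    return sorted(o,key=lambda t:t[0])
def st(): 
    s=sense(); print('t',round(s['time_s'],1),'tcp',s['tool_pos'].round(4),'F',s['ft_force'].round(1),'w',round(s['grip_width'],4),'q6',s['joint_positions'].round(0)); return s
E
python3 - <<'E'
from h import *
for p,y in (((.625,.256,.36),57.6),((.41,.256,.25),-32.4),((.41,.256,.25),57.6)):
    for d,f,q in best(p,y): print(p,y,f,round(d),q.round(0))
bot.servo_line([.242,-.63,.40])
p=[.625,.256,.38]
d,f,q=best(p,57.6)[0]
bot.move_pose(p,list(dn(57.6,f)))
st()
c=imaging.calibration('wrist'); im=imaging.snapshot('wrist'); cv2.imwrite('pics/d_w.png',im); np.save('cw.npy',c,allow_pickle=True)
cv2.imwrite('pics/d_scene.png',imaging.snapshot('scene'))
E
```

```text
(0.625, 0.256, 0.36) 57.6 True 91 [ 39.  18.  18.   0. -90.  19.]
(0.625, 0.256, 0.36) 57.6 False 145 [  39.   18.   18.    0.  -90. -161.]
(0.41, 0.256, 0.25) -32.4 True 108 [ 55.   0. -17.   0. -72. -88.]
(0.41, 0.256, 0.25) -32.4 False 109 [ 55.   0. -17.   0. -72.  92.]
(0.41, 0.256, 0.25) 57.6 True 108 [ 55.   0. -17.   0. -72.   2.]
t 5.0 tcp [0.6253 0.2553 0.3801] F [ 0.6 -0.3 -0.2] w 0.0854 q6 [ 39.  18.  20.   0. -92.  19.]<stdin>:3: UserWarning: Gimbal lock detected. Setting third angle to zero since it is not possible to uniquely determine all angles.
<stdin>:6: UserWarning: Gimbal lock detected. Setting third angle to zero since it is not possible to uniquely determine all angles.
<sys>:0: UserWarning: Gimbal lock detected. Setting third angle to zero since it is not possible to uniquely determine all angles.
```

View pics/d_w.png

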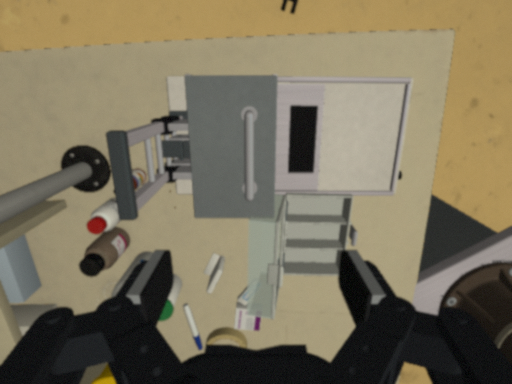

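View pics/d_scene.png

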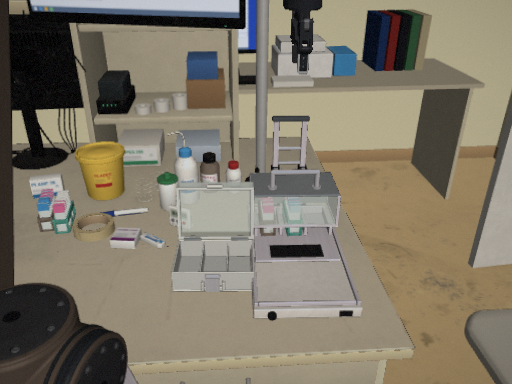

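```bash
cat > /tmp/x; python3 - 2>/dev/null <<'E'
from h import *
im=cv2.imread('pics/d_w.png'); c=np.load('cw.npy',allow_pickle=True).item()
crop(im,150,60,430,230,2.8,'e_w')
g=im.max(axis=2); m=np.zeros_like(g); m[95:185,280:325]=(g[95:185,280:325]<60)*255
cs=max(cv2.findContours(m,0,2)[0],key=cv2.contourArea)
r=cv2.minAreaRect(onz(c,cs.reshape(-1,2),.035)[:,:2].astype(np.float32)); print('strip',r)
im=cv2.imread('pics/d_scene.png');crop(im,160,170,370,330,3.5,'e_s')
E
```

```text
strip ((0.5849746465682983, 0.1841057687997818), (0.04386203736066818, 0.11540209501981735), 57.46479415893555)
```

View pics/e_w.png

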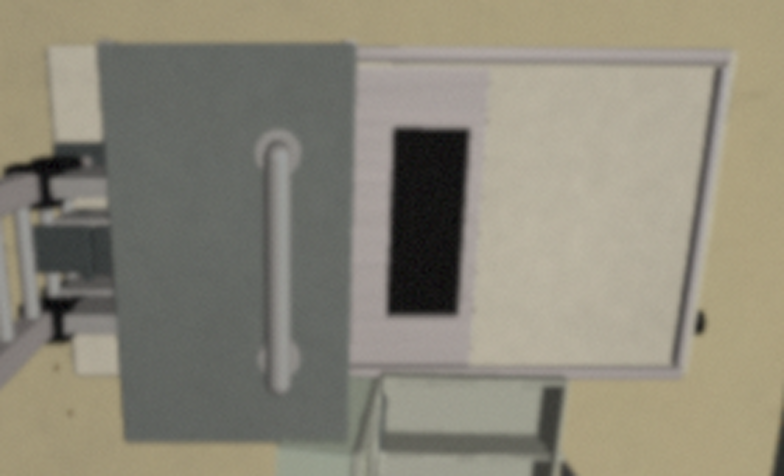

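View pics/e_s.png

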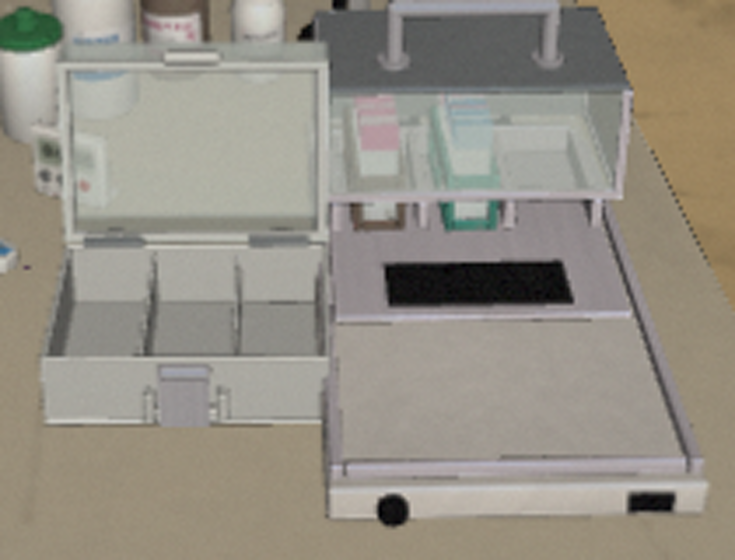

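```bash
python3 - 2>/dev/null <<'E'
from h import *
c=np.load('cw.npy',allow_pickle=True).item(); s=imaging.calibration('scene'); t=imaging.calibration('top')
W=lambda p:np.array(p)/2.8+[150-.3,60-.3]
S=lambda p:np.array(p)/3.5+[160-.35,170-.35]
def rep(n,X):
    d=X[1]-X[0]; print(n,X[:,:2].round(4).tolist(),'mid',X.mean(0).round(4),'L',round(np.hypot(*d[:2]),4),'ang',round(np.degrees(np.arctan2(d[1],d[0])),2))
rep('handle w',onz(c,W([[280,146],[281,390]]),.19))
rep('front top outer w',onz(c,W([[732,52],[683,377]]),.039))
rep('front top outer s',onz(s,S([[330,480],[706,482]]),.035))
rep('front bot s',onz(s,S([[330,514],[704,517]]),.0))
rep('railR w',onz(c,W([[732,52],[360,46]]),.039))
rep('railL w',onz(c,W([[683,377],[352,371]]),.039))
rep('strip s L/R',onz(s,S([[387,284],[569,282]]),.035))
rep('case front top s',onz(s,S([[44,357],[329,357]]),.05))
rep('case front bot s',onz(s,S([[46,422],[329,423]]),.0))
rep('pawl/mast',onz(c,W([[45,187],[62,315]]),.2))
E
```

```text
handle w [[0.6816, 0.2288], [0.5864, 0.2898]] mid [0.634  0.2593 0.19  ] L 0.113 ang 147.37
front top outer w [[0.577, -0.0215], [0.4032, 0.0884]] mid [0.4901 0.0335 0.039 ] L 0.2056 ang 147.69
front top outer s [[0.3934, 0.082], [0.5638, -0.035]] mid [0.4786 0.0235 0.035 ] L 0.2067 ang -34.46
front bot s [[0.3999, 0.0912], [0.5738, -0.029]] mid [0.4869 0.0311 0.    ] L 0.2114 ang -34.65
railR w [[0.577, -0.0215], [0.6982, 0.1652]] mid [0.6376 0.0718 0.039 ] L 0.2225 ang 57.0
railL w [[0.4032, 0.0884], [0.527, 0.2748]] mid [0.4651 0.1816 0.039 ] L 0.2238 ang 56.39
strip s L/R [[0.5306, 0.2142], [0.6305, 0.1492]] mid [0.5806 0.1817 0.035 ] L 0.1191 ang -33.07
case front top s [[0.3036, 0.2523], [0.4442, 0.1562]] mid [0.3739 0.2042 0.05  ] L 0.1702 ang -34.34
case front bot s [[0.302, 0.2546], [0.4443, 0.1562]] mid [0.3732 0.2054 0.    ] L 0.1731 ang -34.65
pawl/mast [[0.7223, 0.3228], [0.673, 0.3516]] mid [0.6977 0.3372 0.2   ] L 0.057 ang 149.73
```

```bash
cat >> h.py <<'E'
import warnings; warnings.filterwarnings('ignore')
YAW=57.0
O=np.array([.599,.206])
E_=np.array([np.cos(np.radians(YAW)),np.sin(np.radians(YAW))]); N_=np.array([-E_[1],E_[0]])
def D(x,y,z): return np.r_[O+x*E_+y*N_,z]
def L(p,v=.1,f=None,yaw=None,flip=True):
    return bot.servo_line(list(p),None if yaw is None else list(dn(yaw,flip)),v,f)
E
python3 - <<'E'
from h import *
p=D(.065,0,.30); print(p)
print(L(p,.12,yaw=57.0)); st()
print(L(D(.065,0,.171),.06,f=8)); s=st()
E
```

```text
[0.63440154 0.26051359 0.3       ]
False
t 6.0 tcp [0.6348 0.2606 0.3009] F [ 0.9 -0.7 -0.6] w 0.0852 q6 [ 39.  19.  12.   0. -83.  18.]
False
t 8.3 tcp [0.6345 0.2606 0.1713] F [ 0.6 -0.5 -0.4] w 0.0854 q6 [ 39.  22.   0.   0. -68.  18.]
```

```bash
python3 - <<'E'
from h import *
cv2.imwrite('pics/f_w.png',imaging.snapshot('wrist'))
jaws.move_gripper(.0,20); s=st(); print('Fx',s['ft_force'][:2]@E_,s['ft_force'][:2]@N_)
E
```

```text
t 9.1 tcp [0.6344 0.2605 0.171 ] F [ 0.3  0.1 -0. ] w 0.0002 q6 [ 39.  22.   0.  -0. -68.  18.]
Fx 0.2188488410419009 -0.22309841228014635
```

View pics/f_w.png

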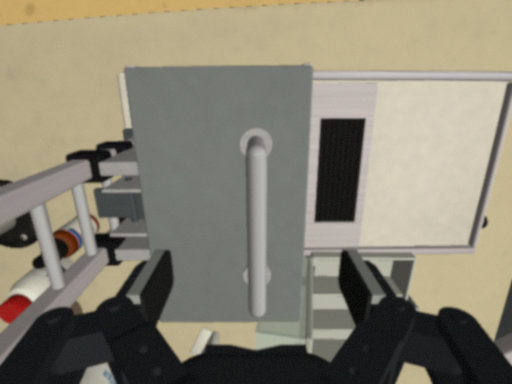

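```bash
python3 - <<'E'
from h import *
c=imaging.calibration('wrist'); s=sense(); T=s['tool_pos']; print(T,s['eef_rot'],c['eye'])
print('tcp',proj(c,[T,T+[0,0,.019],T+[0,0,.032]]))
print(onz(c,[[257,145],[258,314]],.19))
print(onz(c,[[342,118],[363,118],[315,221],[355,222]],.035))
cv2.imwrite('pics/g_w.png',imaging.snapshot('wrist'));cv2.imwrite('pics/g_s.png',imaging.snapshot('scene'))
E
```

```text
[0.63438675 0.26051609 0.17097169] [ -53.3909936    89.99747609 -176.3900283 ] [0.70582215 0.21510144 0.35014441]
tcp [[256.83482382 225.1066168 ]
 [256.9676247  238.48483668]
 [257.07478273 249.28936477]]
[[0.68231155 0.22942415 0.19      ]
 [0.58604828 0.2910186  0.19      ]]
[[0.63489936 0.15305775 0.035     ]
 [0.6229016  0.13442252 0.035     ]
 [0.54729684 0.23480098 0.035     ]
 [0.5202813  0.19579234 0.035     ]]
```

View pics/g_w.png

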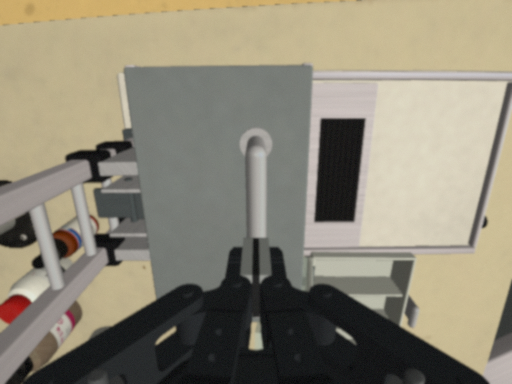

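View pics/g_s.png

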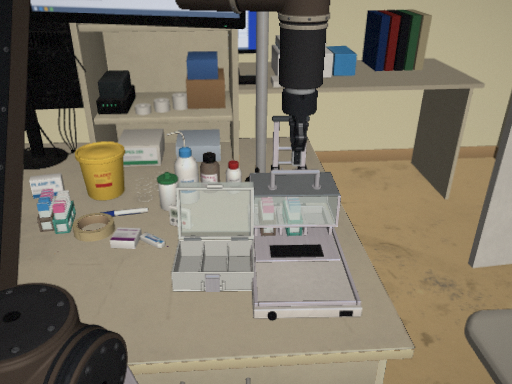

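```bash
python3 - <<'E'
from h import *
c=imaging.calibration('scene'); T=sense()['tool_pos']
print('tcp',proj(c,[T,T+[0,0,.019]]))
print('handle exp',proj(c,[D(.065,.052,.19),D(.065,-.052,.19)]))
crop(cv2.imread('pics/g_s.png'),230,80,350,240,4,'g_s2')
c=imaging.calibration('top');cv2.imwrite('pics/g_t.png',imaging.snapshot('top'))
crop(cv2.imread('pics/g_t.png'),205,60,400,290,2.6,'g_t2'); print(proj(c,[T,D(.065,.052,.19),D(.065,-.052,.19)]))
E
```

```text
tcp [[295.29182519 178.77324581]
 [295.66488367 171.41954547]]
handle exp [[273.24124346 171.6556016 ]
 [318.07145219 171.18351797]]
[[284.11856073 137.10124582]
 [271.97573276 153.49420074]
 [297.23844618 116.28895749]]
```

View pics/g_s2.png

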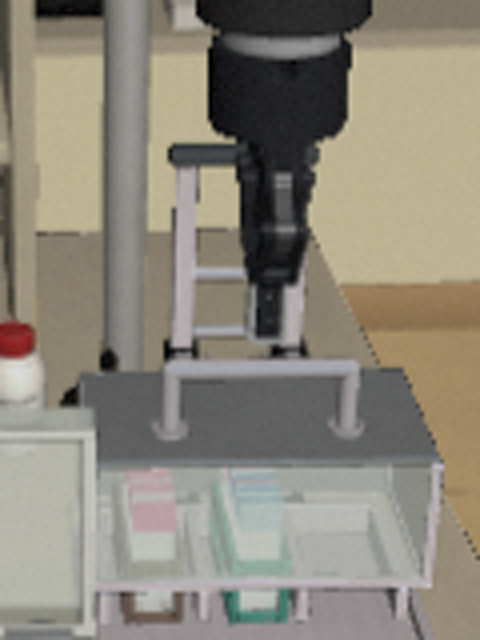

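View pics/g_t2.png

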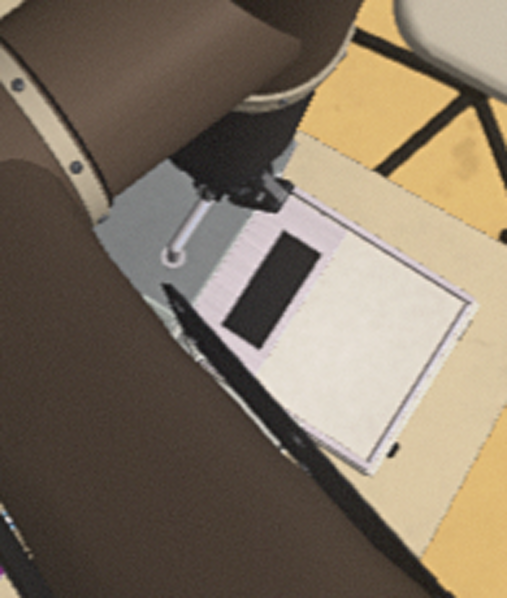

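```bash
python3 - <<'E'
from h import *
s=imaging.calibration('scene'); t=imaging.calibration('top'); w=imaging.calibration('wrist')
def tri(obs):
    A=np.zeros((3,3));b=np.zeros(3)
    for c,uv in obs:
        d=ray(c,[uv])[0]; d/=np.linalg.norm(d); M=np.eye(3)-np.outer(d,d); A+=M; b+=M@c['eye']
    return np.linalg.solve(A,b)
tipS=(230+266/4,80+336/4); print(tipS)
print('tip S+W',tri([(s,tipS),(w,(257,240))]))
B=lambda p:np.array(p)/2.6+[204.7,59.7]
# handle: left end & right end, S and W(f_w same pose), and top initial
hS=[(230+168/4,80+368/4),(230+355/4,80+368/4)]; hW=[(258,314),(257,145)]; hT=[B((172,257)),B((240,150))]
for i in (0,1): print('h',tri([(s,hS[i]),(w,hW[i])]),tri([(s,hS[i]),(t,hT[i])]),tri([(t,hT[i]),(w,hW[i])]))
# strip corners
print(s['eye'],w['eye'],sense()['tool_pos'],sense()['joint_positions'])
E
```

```text
(296.5, 164.0)
tip S+W [0.63847528 0.25918145 0.20638315]
h [0.58716251 0.28991398 0.19040255] [0.58259176 0.28917812 0.19030356] [0.58115381 0.29237959 0.18425726]
h [0.68092811 0.23074534 0.18729614] [0.67764076 0.2315555  0.18772792] [0.68028089 0.23096971 0.17551436]
[-0.00683318 -0.4895656   0.65508692] [0.70582129 0.21510098 0.35014847] [0.63440075 0.26050232 0.17101221] [ 3.85650217e+01  2.23351798e+01  3.23715102e-01 -2.13987683e-05
 -6.79876591e+01  1.84339151e+01]
```

```bash
python3 - <<'E'
from h import *
T=sense()['tool_pos']
print(L(T-[0,0,.03],.02,f=5)); s=st()
cv2.imwrite('pics/h_s.png',imaging.snapshot('scene')); crop(cv2.imread('pics/h_s.png'),230,80,350,240,4,'h_s2')
E
```

```text
True
t 10.0 tcp [0.6344 0.2605 0.1589] F [-0.9 -0.2  4. ] w 0.0001 q6 [ 39.  23.  -1.   0. -67.  18.]
```

View pics/h_s2.png

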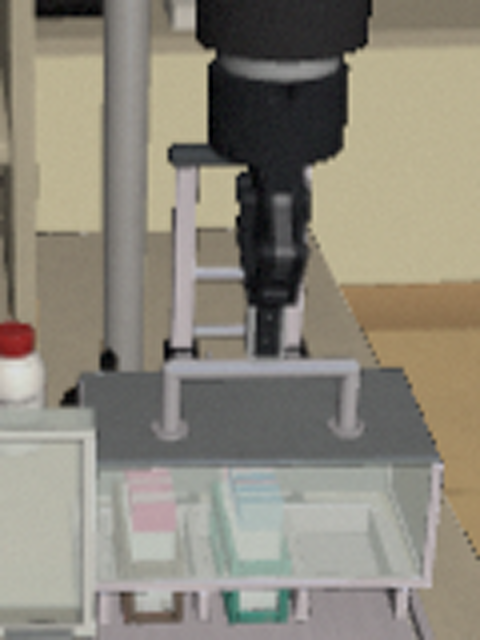

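```bash
cat >> h.py <<'E'
TZ=.036  # physical tip is this much above reported tool_pos (tool down)
E
python3 - <<'E'
from h import *
T=D(.065,0,.19)
L(np.r_[T[:2],.19],.1); jaws.move_gripper(.085); 
print(L(np.r_[T[:2],.135],.06,f=8)); st()
jaws.move_gripper(0,20); s=st(); print('Fx',s['ft_force'][:2]@E_,s['ft_force'][:2]@N_)
E
```

```text
False
t 12.4 tcp [0.6347 0.2607 0.1355] F [-1.   0.4 -0.8] w 0.085 q6 [ 39.  24.  -2.  -0. -64.  18.]
t 13.0 tcp [0.6342 0.2602 0.1351] F [-1.3 -2.3  1.3] w 0.0113 q6 [ 39.  24.  -2.  -0. -64.  18.]
Fx -2.60107712133152 -0.16729433029241997
```

```bash
python3 - <<'E'
from h import *
jaws.move_gripper(0,60); s=st(); T=s['tool_pos']
for dz in (.03,.06,.09,.105):
    L(np.r_[T[:2],T[2]+dz],.06); st()
cv2.imwrite('pics/i_s.png',imaging.snapshot('scene')); crop(cv2.imread('pics/i_s.png'),230,80,350,240,4,'i_s2')
E
```

```text
t 13.2 tcp [0.6342 0.2602 0.1352] F [-3.5 -3.4  3.5] w 0.01 q6 [ 39.  24.  -2.  -0. -64.  18.]
t 13.9 tcp [0.6342 0.2602 0.1652] F [ 2.  -2.4 -6.4] w 0.0099 q6 [ 39.  23.  -0.  -0. -67.  18.]
t 14.6 tcp [0.6342 0.2602 0.1954] F [ 1.7 -1.4 -5.4] w 0.0098 q6 [ 39.  22.   2.  -0. -71.  18.]
t 15.2 tcp [0.6342 0.2602 0.2255] F [ 0.2 -2.3 -6.8] w 0.0097 q6 [ 39.  21.   5.  -0. -74.  18.]
t 15.6 tcp [0.6341 0.2602 0.2404] F [ 1.  -0.8 -6.4] w 0.0094 q6 [ 39.  20.   6.  -0. -76.  18.]
```

View pics/i_s2.png

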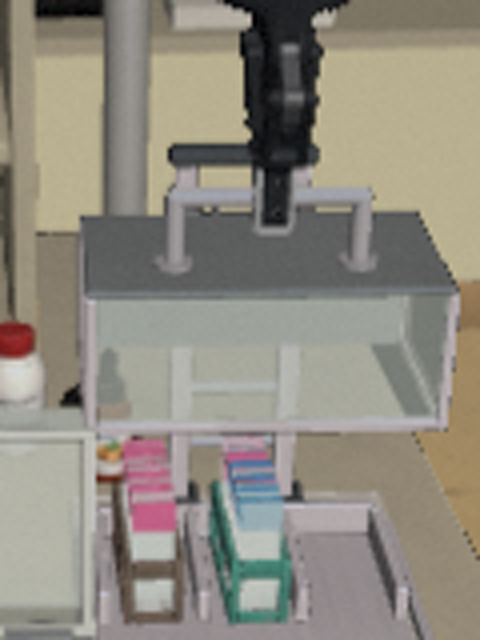

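```bash
python3 - <<'E'
from h import *
T=sense()['tool_pos']
for h in (.09,.083,.080,.0785):
    L(np.r_[T[:2],.1351+h],.03); st()
E
```

```text
t 16.3 tcp [0.6342 0.2601 0.2248] F [ 0.7 -0.4 -7.7] w 0.0098 q6 [ 39.  21.   5.  -0. -74.  18.]
t 16.7 tcp [0.6341 0.2601 0.2178] F [ 2.1 -1.6 -7.6] w 0.01 q6 [ 39.  21.   4.  -0. -73.  18.]
t 16.9 tcp [0.6341 0.2602 0.2152] F [ 1.3 -1.  -6. ] w 0.0098 q6 [ 39.  21.   4.  -0. -73.  18.]
t 17.2 tcp [0.6343 0.2602 0.2149] F [-3.7 -1.7  3.3] w 0.0096 q6 [ 39.  21.   4.   0. -73.  18.]
```

```bash
python3 - <<'E'
from h import *
T=sense()['tool_pos']
jaws.move_gripper(.085); st()
L(np.r_[T[:2],.30],.1); st()
cv2.imwrite('pics/j_s.png',imaging.snapshot('scene')); crop(cv2.imread('pics/j_s.png'),150,80,370,330,2.4,'j_s2')
s=imaging.calibration('scene'); print(proj(s,[D(.065,.052,.27),D(.065,-.052,.27),D(.028,.1,.142),D(.028,-.1,.142)]).round())
E
```

```text
t 17.9 tcp [0.6342 0.2602 0.2135] F [-0.3 -0.8 -0.3] w 0.0848 q6 [ 39.  21.   4.  -0. -73.  18.]
t 18.9 tcp [0.6339 0.2601 0.2991] F [-0.2  0.2 -0.3] w 0.0849 q6 [ 39.  19.  12.  -0. -83.  18.]
[[274. 139.]
 [321. 139.]
 [253. 198.]
 [340. 197.]]
```

View pics/j_s2.png

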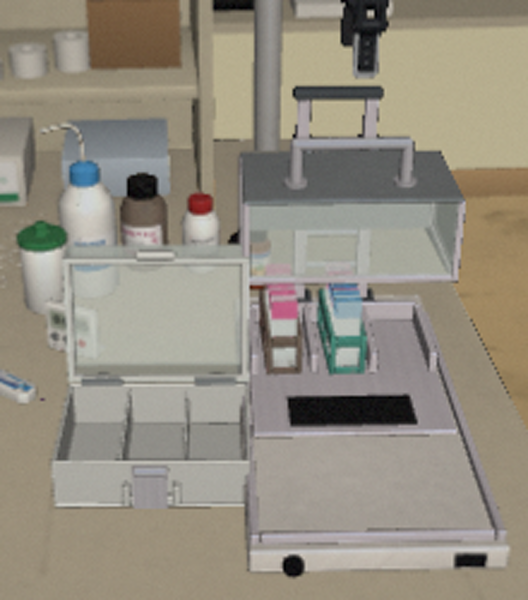

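```bash
python3 - <<'E'
from h import *
jaws.move_gripper(0,40)
p=D(-.040,-.01,.20); L(np.r_[p[:2],.30],.2); L(p,.15)
L(np.r_[p[:2],.03],.1,f=10)
print(L(np.r_[p[:2],-.015],.02,f=8)); st()
cv2.imwrite('pics/k_s.png',imaging.snapshot('scene')); crop(cv2.imread('pics/k_s.png'),150,80,370,330,2.4,'k_s2')
E
```

```text
True
t 24.6 tcp [ 0.5857  0.167  -0.0021] F [-1.  -0.5  5.9] w -0.0002 q6 [ 34.  25. -21.   0. -44.  23.]
```

View pics/k_s2.png

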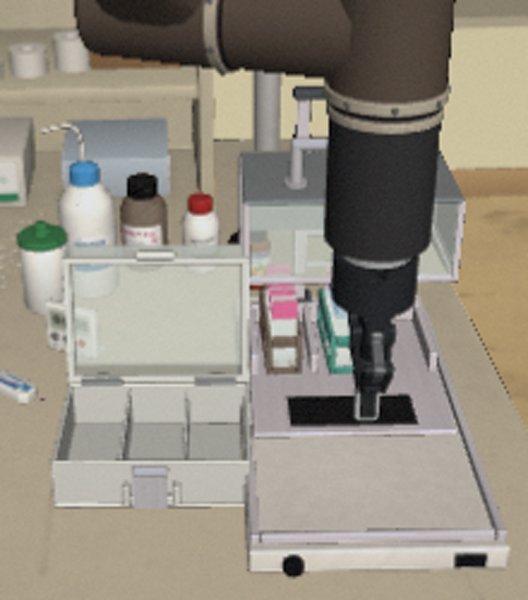

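```bash
cat >> h.py <<'E'
def press_to(F=12,maxd=.02,tol=2):
    for _ in range(14):
        s=sense(); f=s['ft_force'][2]
        if abs(f-F)<tol: break
        dz=np.clip((f-F)*.00015,-.001,.001)
        global ZC
        ZC+=dz; T=s['tool_pos']; bot.servo_line([XY[0],XY[1],ZC],None,.02)
    return f
E
python3 - <<'E'
import h; from h import *
T=sense()['tool_pos']; h.ZC=T[2]; h.XY=T[:2].copy()
print(h.press_to(12)); st(); print(h.ZC)
E
```

```text
11.328262209407967
t 25.1 tcp [ 0.5861  0.167  -0.0021] F [-4.  -0.7 11.3] w 0.0001 q6 [ 34.  25. -21.   0. -44.  23.]
-0.0034997997404628213
```

```bash
python3 - <<'E'
import h; from h import *
h.ZC=-.0035; h.XY=D(-.040,-.01,0)[:2]
dist=0
for i in range(8):
    dist+=.019 if i<7 else .008
    h.XY=D(-.040-dist,-.01,0)[:2]
    bot.servo_line([h.XY[0],h.XY[1],h.ZC],None,.05)
    f0=sense()['ft_force']; f=h.press_to(12,tol=2.5); s=sense()
    print(round(dist,3),f0.round(1),round(f,1),'Fx',round(s['ft_force'][:2]@E_,1),s['tool_pos'].round(4))
    if s['ft_force'][:2]@E_>9: break
print(h.ZC); st()
cv2.imwrite('pics/l_s.png',imaging.snapshot('scene')); crop(cv2.imread('pics/l_s.png'),150,80,370,330,2.4,'l_s2')
E
```

```text
0.019 [-0.3 -0.   8.5] 13.7 Fx -1.3 [ 0.5769  0.1518 -0.0021]
0.038 [ 1.1  0.9 10.8] 10.8 Fx 1.4 [ 0.5673  0.1363 -0.0021]
0.057 [ 0.9  0.3 11.4] 11.4 Fx 0.7 [ 0.5571  0.1203 -0.0021]
0.076 [ 0.8  0.6 11.2] 11.2 Fx 1.0 [ 0.5468  0.1044 -0.0021]
0.095 [ 0.7  0.6 11.3] 11.3 Fx 0.9 [ 0.5365  0.0885 -0.0021]
0.114 [ 0.4  0.3 10.7] 10.7 Fx 0.5 [ 0.5263  0.0725 -0.0021]
0.133 [ 1.3  1.  12.1] 12.1 Fx 1.6 [ 0.516   0.0566 -0.0021]
0.141 [ 1.4  0.7 11.2] 11.2 Fx 1.4 [ 0.512   0.0499 -0.0021]
-0.0040306417024467585
t 29.4 tcp [ 0.512   0.0499 -0.0021] F [ 1.4  0.7 11.2] w -0.0004 q6 [ 28.  18. -33.   0. -38.  29.]
```

View pics/l_s2.png

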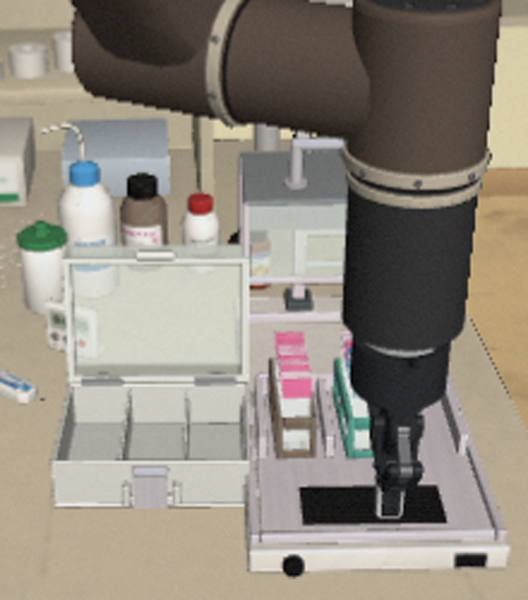

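```bash
python3 - <<'E'
import h; from h import *
h.ZC=-.0040
for i in range(8):
    d=.141+.0025*(i+1)
    h.XY=D(-.040-d,-.01,0)[:2]
    bot.servo_line([h.XY[0],h.XY[1],h.ZC],None,.03)
    s=sense(); fx=s['ft_force'][:2]@E_; print(round(d,4),s['ft_force'].round(1),round(fx,1))
    if fx>5: break
T=sense()['tool_pos']; bot.servo_line([T[0],T[1],.16],None,.15); st()
p=D(-.096+.03,0,0)
L([.47,.02,.30],.2)
cv2.imwrite('pics/m_s.png',imaging.snapshot('scene')); crop(cv2.imread('pics/m_s.png'),150,130,370,330,3,'m_s2')
cv2.imwrite('pics/m_t.png',imaging.snapshot('top'));np.save('cw.npy',imaging.calibration('wrist'),allow_pickle=True);cv2.imwrite('pics/m_w.png',imaging.snapshot('wrist'))
E
```

```text
0.1435 [3.  2.9 8.8] 4.1
0.146 [4.3 3.9 8.4] 5.6
t 31.2 tcp [0.5093 0.0463 0.159 ] F [ 0.3 -0.1  0.5] w 0.0003 q6 [ 27.   7. -22.  -0. -61.  30.]
```

View pics/m_s2.png

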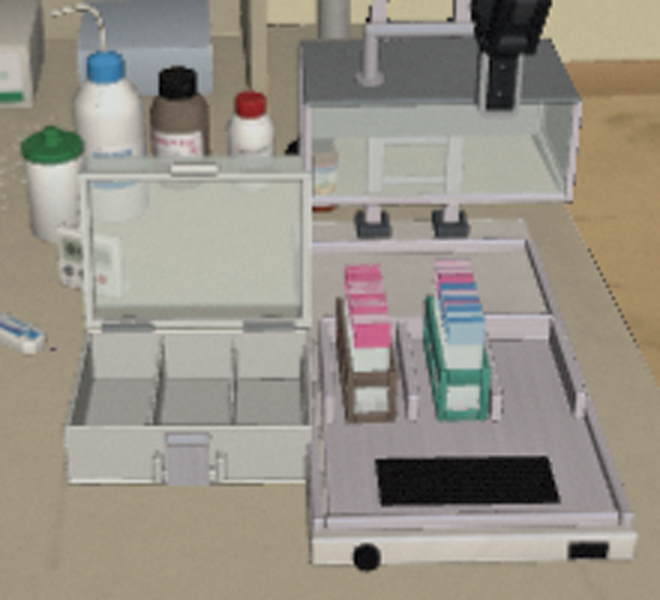

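View pics/m_w.png

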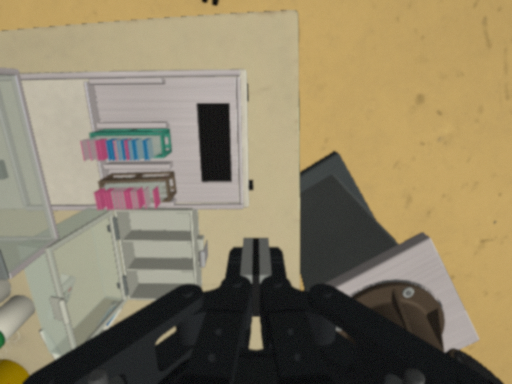

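View pics/m_t.png

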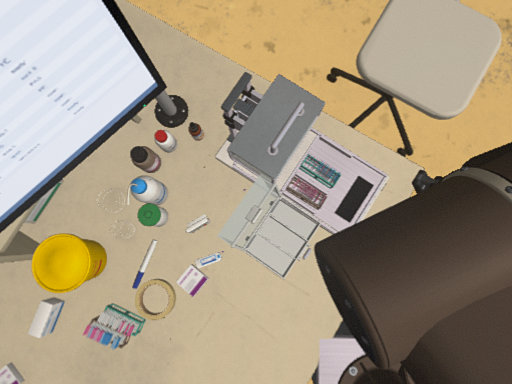

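```bash
python3 - <<'E'
from h import *
p=D(-.09,.03,.20); print(p)
for y,f in ((147,False),(147,True)):
    print(f,solver.solve_ik(list(p),list(dn(y,f))))
# case pts in wrist
c=np.load('cw.npy',allow_pickle=True).item(); crop(cv2.imread('pics/m_w.png'),60,60,260,310,2.4,'m_w2')
E
```

```text
[0.52482237 0.14685882 0.2       ]
False [ 36.23887686   8.0804507  -15.29387909   0.         -66.62567021
 -69.23887686]
True [ 36.23887686   8.0804507  -15.29387909   0.         -66.62567021
 110.76112314]
```

View pics/m_w2.png

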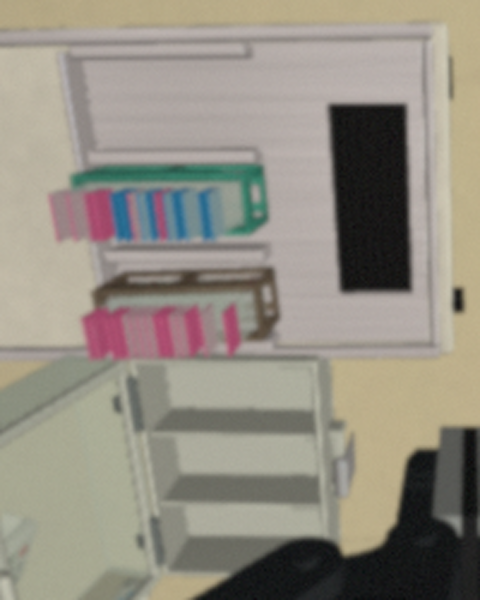

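```bash
python3 - <<'E'
from h import *
p=D(-.07,.08,.24)
bot.move_pose(list(p),list(dn(147,False))); jaws.move_gripper(.04)
st(); np.save('cw.npy',imaging.calibration('wrist'),allow_pickle=True);im=imaging.snapshot('wrist');cv2.imwrite('pics/n_w.png',im)
cv2.imwrite('pics/n_w2.png',cv2.resize(im,(800,600),interpolation=cv2.INTER_CUBIC))
E
```

```text
t 34.3 tcp [0.4938 0.1908 0.2401] F [-0.1  0.1 -1. ] w 0.0397 q6 [ 42.   5. -13.   0. -71. -75.]
```

View pics/n_w2.png

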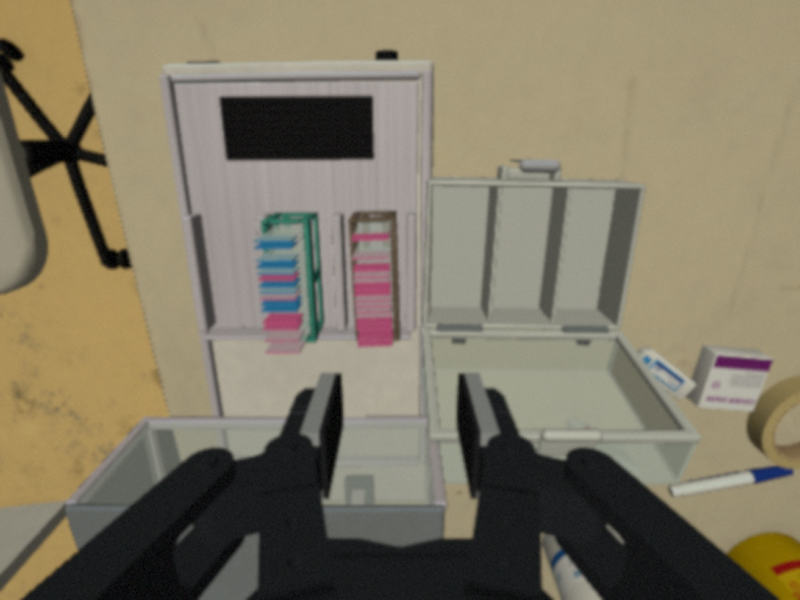

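```bash
python3 - <<'E'
from h import *
im=cv2.imread('pics/n_w.png'); crop(im,150,120,270,235,6,'n_w3'); crop(im,265,95,420,225,5,'n_w4')
E
```

```text
(no output)
```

View pics/n_w3.png

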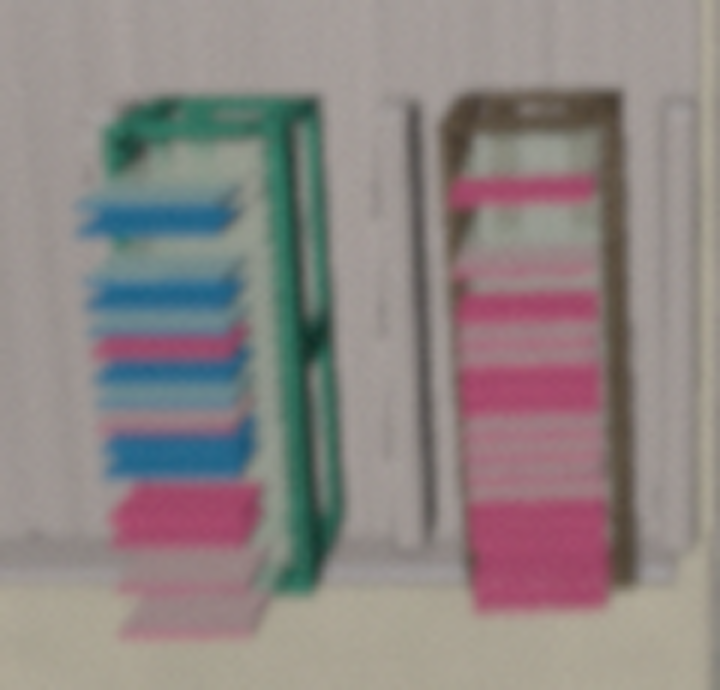

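View pics/n_w4.png

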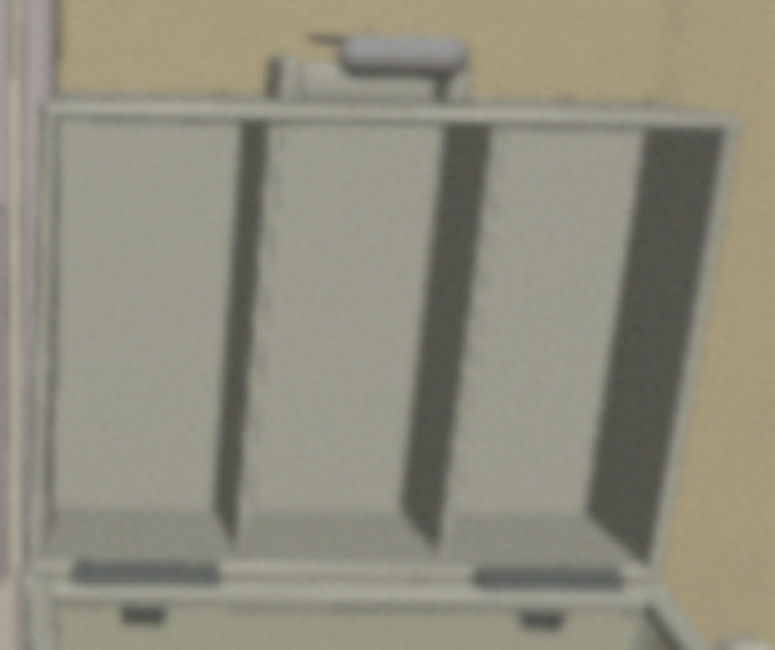

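```bash
cat >> h.py <<'E'
def inv(X):
    d=np.atleast_2d(X)[:,:2]-O; return np.c_[d@E_,d@N_,np.atleast_2d(X)[:,2]]
E
python3 - <<'E'
from h import *
c=np.load('cw.npy',allow_pickle=True).item()
A=lambda p:np.array(p)/6+[150-.4,120-.4]
B=lambda p:np.array(p)/5+[265-.4,95-.4]
def r(n,p,z,f=A): print(n,inv(onz(c,f(p),z))[:,:2].round(4).tolist())
r('teal slides last,first',[[122,636],[245,636],[82,235],[222,235]],.113)
r('teal frame topR front/back, topL',[[297,110],[312,590],[108,125]],.077)
r('teal bottom R',[[318,95],[343,520]],.033)
r('pink slides last,first',[[478,610],[606,605],[455,205],[590,200]],.113)
r('pink frame topR f/b, topL f',[[618,95],[632,585],[443,125]],.077)
r('ribs mid top',[[388,100],[415,545],[690,100]],.055)
print('case world'); X=onz(c,B([[50,98],[738,115],[650,565],[40,570]]),.05); print(X.round(4)); print(inv(X).round(4))
for i in range(4): print(np.linalg.norm(X[i]-X[i-1]),np.degrees(np.arctan2(*(X[i]-X[i-1])[:2][::-1])))
r('dividers top f/b',[[268,125],[238,555],[490,130],[440,555]],.044,B)
r('floor bay0',[[60,515],[212,512]],.004,B)
F=lambda p:np.array(p)*.64
r('strip',[[221,96],[372,96],[374,160],[227,160]],.035,F)
r('dryer front corner',[[163,67],[432,62]],.039,F)
E
```

```text
teal slides last,first [[-0.0071, -0.0199], [-0.0071, 0.0038], [-0.0854, -0.0196], [-0.0853, 0.0054]]
teal frame topR front/back, topL [[-0.102, 0.0131], [-0.0007, 0.01], [-0.0992, -0.0239]]
teal bottom R [[-0.0987, 0.0095], [0.0008, 0.0095]]
pink slides last,first [[-0.0126, 0.0486], [-0.0136, 0.073], [-0.0906, 0.0469], [-0.0915, 0.0707]]
pink frame topR f/b, topL f [[-0.1048, 0.0753], [-0.0019, 0.0778], [-0.099, 0.0413]]
ribs mid top [[-0.1007, 0.0278], [-0.0019, 0.0293], [-0.1006, 0.0898]]
case world
[[0.4445 0.1553 0.05  ]
 [0.3037 0.2508 0.05  ]
 [0.3721 0.3489 0.05  ]
 [0.5123 0.2593 0.05  ]]
[[-0.1267  0.102   0.05  ]
 [-0.1233  0.272   0.05  ]
 [-0.0037  0.2681  0.05  ]
 [-0.0025  0.1017  0.05  ]]
0.12421298242561313 -123.11321244607646
0.17009182065816847 145.8390318590739
0.11960319320743841 55.11336007353238
0.16636928100512177 -32.577053622304504
dividers top f/b [[-0.1198, 0.1569], [-0.0045, 0.1564], [-0.1188, 0.2128], [-0.0044, 0.2122]]
floor bay0 [[-0.0016, 0.1102], [-0.0025, 0.156]]
strip [[-0.1885, -0.0595], [-0.1877, 0.0577], [-0.1401, 0.0584], [-0.1407, -0.0603]]
dryer front corner [[-0.209, -0.1], [-0.2109, 0.1033]]
```

```bash
python3 - <<'E'
from h import *
p=D(-.0515,.060,.16)
bot.servo_line(list(p),list(dn(147,False)),.12)
print(L(np.r_[p[:2],.042],.06,f=8)); st()
jaws.move_gripper(0,25); s=st(); print('lat',s['ft_force'][:2]@E_,s['ft_force'][:2]@N_)
cv2.imwrite('pics/o_s.png',imaging.snapshot('scene')); crop(cv2.imread('pics/o_s.png'),150,130,370,330,3,'o_s2')
E
```

```text
False
t 37.4 tcp [0.5208 0.1956 0.0423] F [-0.1 -0.5  0. ] w 0.0399 q6 [ 41.  18. -25.   0. -47. -74.]
t 37.6 tcp [0.5208 0.1956 0.0423] F [-1.2 -0.2  2. ] w 0.026 q6 [ 41.  18. -25.   0. -47. -74.]
lat -0.822847442406998 0.8369078511017738
```

View pics/o_s2.png

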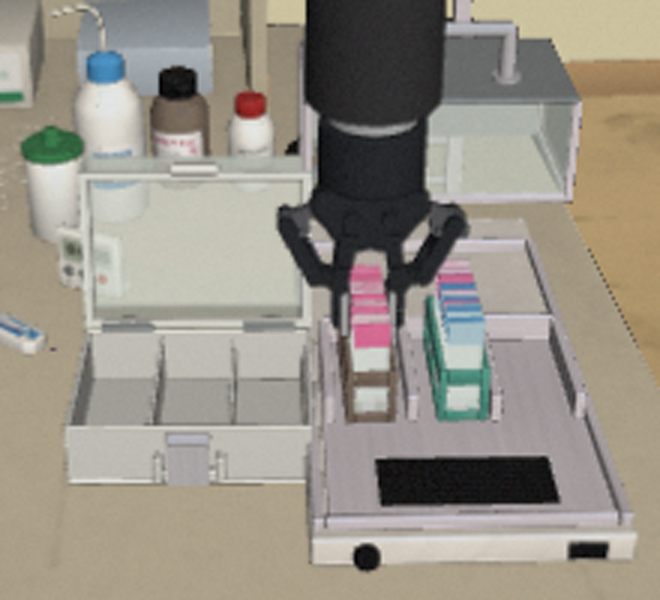

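```bash
python3 - <<'E'
from h import *
jaws.move_gripper(0,60); T=sense()['tool_pos']
L(np.r_[T[:2],.122],.08); st()
b=D(-.0635,.243,.122); L(b,.1); st()
np.save('cw.npy',imaging.calibration('wrist'),allow_pickle=True);im=imaging.snapshot('wrist');cv2.imwrite('pics/p_w.png',im)
cv2.imwrite('pics/p_w2.png',cv2.resize(im,(800,600),interpolation=cv2.INTER_CUBIC))
cv2.imwrite('pics/p_s.png',imaging.snapshot('scene')); crop(cv2.imread('pics/p_s.png'),150,130,370,330,3,'p_s2')
E
```

```text
t 39.0 tcp [0.5205 0.1954 0.1214] F [ 0.4  0.6 -2. ] w 0.0254 q6 [ 41.  13. -20.  -0. -57. -74.]
t 41.0 tcp [0.3609 0.2849 0.1219] F [-0.2 -0.2 -1.9] w 0.0251 q6 [ 63.   4. -31.   0. -55. -96.]
```

View pics/p_w2.png

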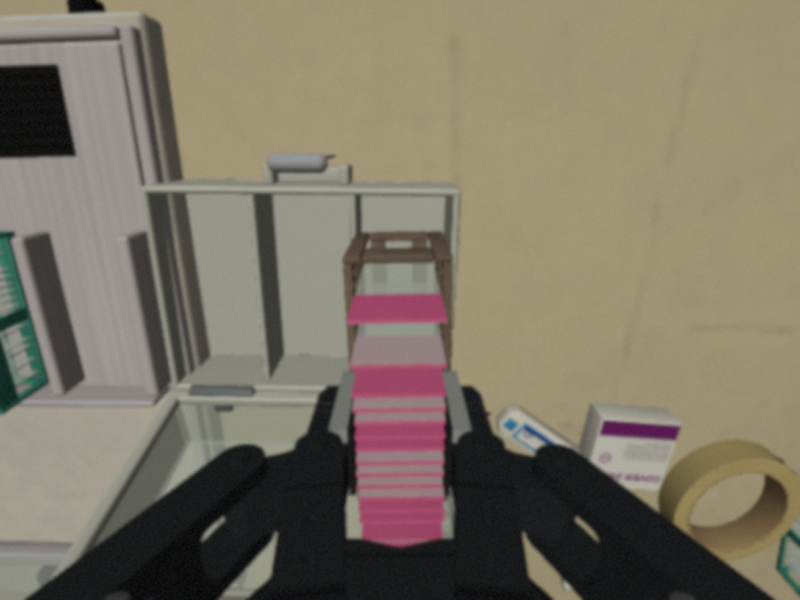

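View pics/p_s2.png

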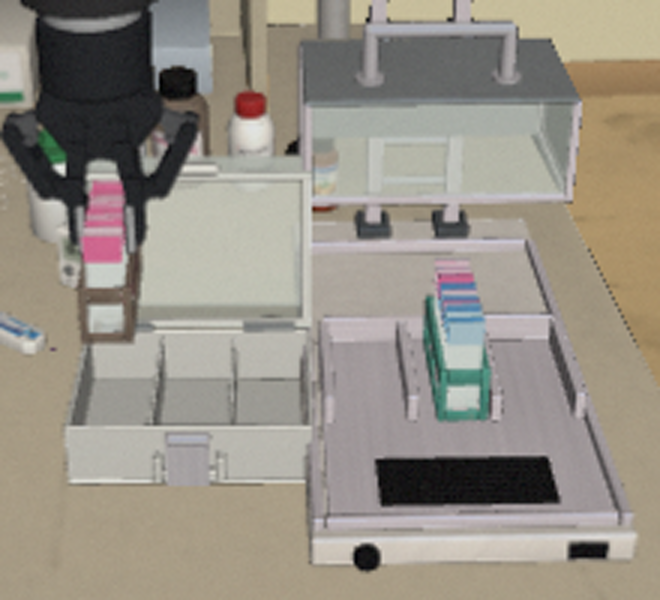

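```bash
python3 - <<'E'
from h import *
c=np.load('cw.npy',allow_pickle=True).item(); F=lambda p:np.array(p)*.64
r=lambda n,p,z: print(n,inv(onz(c,F(p),z))[:,:2].round(4).tolist())
r('rack top front',[[346,262],[450,262]],.157)
r('rack bot front',[[368,236],[432,236]],.113)
r('case front',[[145,186],[459,188]],.05)
r('hinge edge',[[180,390]],.05)
r('div',[[253,195],[357,195],[265,372]],.044)
r('slides front',[[350,322],[446,322]],.193)
print(inv(sense()['tool_pos']))
E
```

```text
rack top front [[-0.11, 0.2244], [-0.11, 0.258]]
rack bot front [[-0.1099, 0.2287], [-0.1099, 0.2551]]
case front [[-0.1254, 0.1045], [-0.1236, 0.2735]]
hinge edge [[-0.0009, 0.1041]]
div [[-0.1196, 0.1608], [-0.1194, 0.2183], [-0.0105, 0.157]]
slides front [[-0.1035, 0.2292], [-0.1034, 0.2535]]
[[-0.0635618   0.24269935  0.12190091]]
```

```bash
python3 - <<'E'
from h import *
L(D(-.066,.245,.122),.05)
print(L(D(-.066,.245,.03),.06,f=8)); st()
print(L(D(-.066,.245,.008),.02,f=5)); st()
cv2.imwrite('pics/q_s.png',imaging.snapshot('scene')); crop(cv2.imread('pics/q_s.png'),150,130,370,330,3,'q_s2')
E
```

```text
False
t 43.0 tcp [0.3577 0.2843 0.0303] F [-0.5  0.8 -1.7] w 0.0254 q6 [ 63.  11. -38.   0. -41. -96.]
True
t 43.8 tcp [0.3575 0.2843 0.0132] F [-1.1  0.9  3. ] w 0.0253 q6 [ 63.  12. -39.  -0. -38. -96.]
```

View pics/q_s2.png

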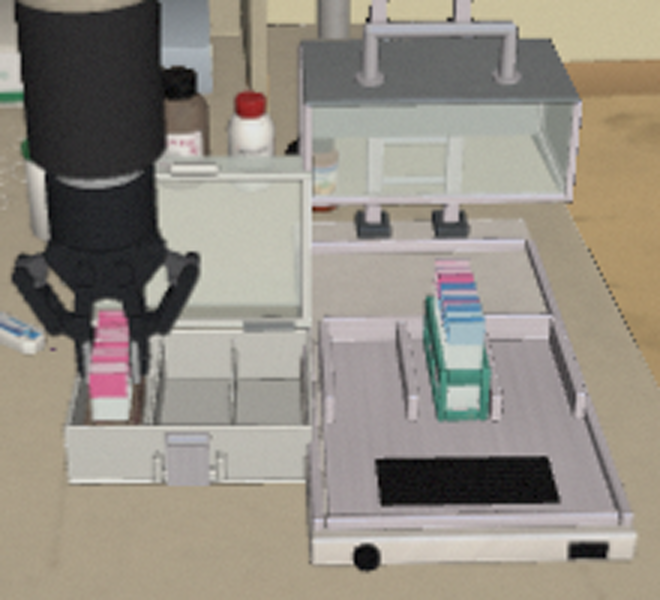

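Rack touched down at the expected height (0.013). Release, retreat, and look at the teal rack again.

```bash
python3 - <<'E'
from h import *
jaws.move_gripper(.040); T=sense()['tool_pos']
L(np.r_[T[:2],.17],.1); L(D(-.07,.08,.24),.15); st()
np.save('cw.npy',imaging.calibration('wrist'),allow_pickle=True);im=imaging.snapshot('wrist');cv2.imwrite('pics/r_w.png',im)
cv2.imwrite('pics/r_w2.png',cv2.resize(im,(800,600),interpolation=cv2.INTER_CUBIC))
crop(im,150,120,270,235,6,'r_w3')
E
```

```text
t 47.2 tcp [0.4932 0.191  0.2397] F [0.8 0.3 0.2] w 0.0402 q6 [ 42.   5. -13.   0. -72. -75.]
```

View pics/r_w2.png

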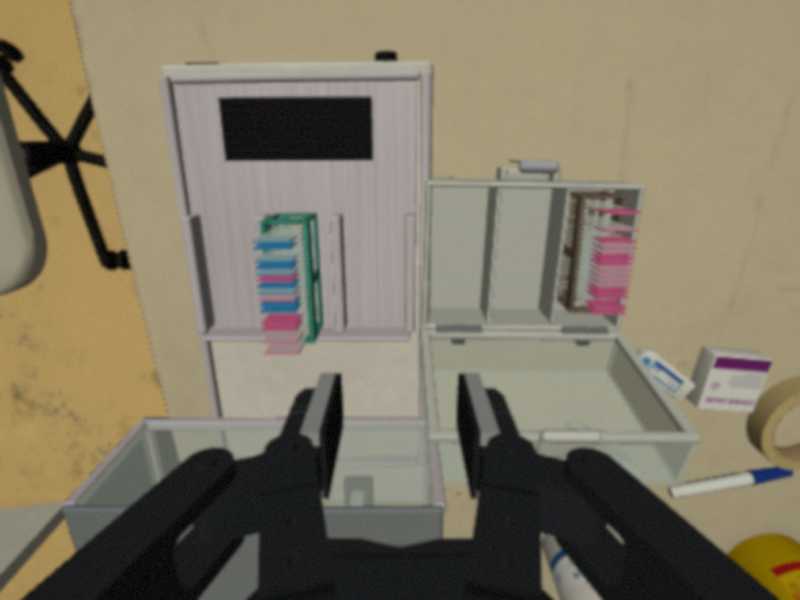

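View pics/r_w3.png

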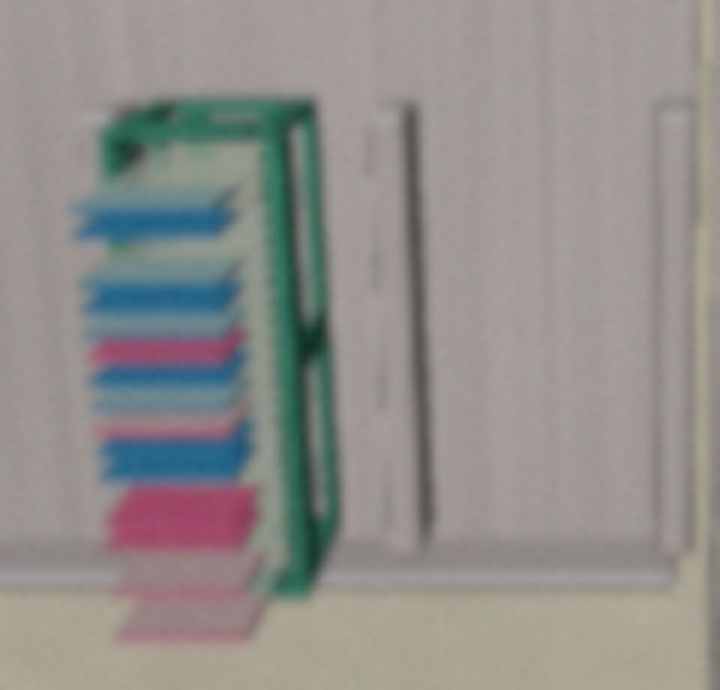

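```bash
python3 - <<'E'
from h import *
p=D(-.050,-.0075,.16)
L(p,.12); print(L(np.r_[p[:2],.042],.06,f=8)); st()
jaws.move_gripper(0,25); s=st(); print('lat',s['ft_force'][:2]@E_,s['ft_force'][:2]@N_)
jaws.move_gripper(0,60); T=sense()['tool_pos']
L(np.r_[T[:2],.122],.08); st()
L(D(-.0650,.132,.122),.1); st()
np.save('cw.npy',imaging.calibration('wrist'),allow_pickle=True);im=imaging.snapshot('wrist');cv2.imwrite('pics/s_w.png',im)
cv2.imwrite('pics/s_w2.png',cv2.resize(im,(800,600),interpolation=cv2.INTER_CUBIC))
E
```

```text
False
t 50.6 tcp [0.5782 0.1601 0.0423] F [0.6 0.3 1.1] w 0.0401 q6 [ 34.  21. -20.   0. -49. -67.]
t 50.8 tcp [0.5782 0.16   0.0422] F [-1.2  0.2  1.5] w 0.0255 q6 [ 34.  21. -20.   0. -49. -67.]
lat -0.5033575745697745 1.1335614770932692
t 52.2 tcp [0.5778 0.1598 0.1213] F [ 0.8 -0.1 -2.7] w 0.0251 q6 [ 34.  17. -15.   0. -59. -67.]
t 53.7 tcp [0.4532 0.2232 0.1219] F [-0.1 -0.  -1.4] w 0.0252 q6 [ 49.   8. -26.   0. -56. -82.]
```

View pics/s_w2.png

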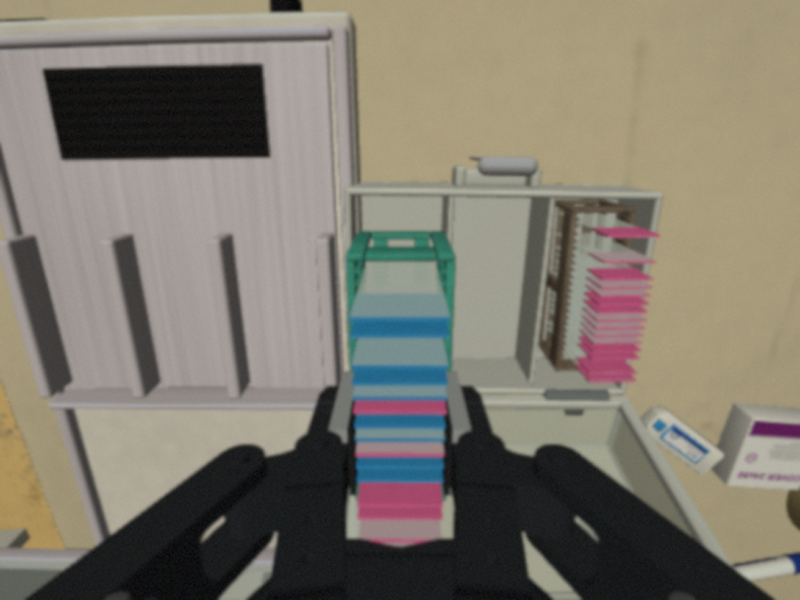

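```bash
python3 - <<'E'
from h import *
c=np.load('cw.npy',allow_pickle=True).item(); F=lambda p:np.array(p)*.64
r=lambda n,p,z: print(n,inv(onz(c,F(p),z))[:,:2].round(4).tolist())
r('rack top front',[[347,262],[454,262]],.157)
r('case front',[[348,188],[660,194]],.05)
r('div',[[448,196],[547,197],[530,378]],.044)
E
```

```text
rack top front [[-0.1114, 0.1137], [-0.1113, 0.1483]]
case front [[-0.1253, 0.1031], [-0.1224, 0.2717]]
div [[-0.1203, 0.1574], [-0.1199, 0.2121], [-0.0078, 0.2128]]
```

```bash
python3 - <<'E'
from h import *
a=(-.068,.132)
L(D(*a,.122),.05)
print(L(D(*a,.03),.06,f=8)); st()
print(L(D(*a,.008),.02,f=5)); s=st()
if s['tool_pos'][2]<.017:
    jaws.move_gripper(.040); T=sense()['tool_pos']
    L(np.r_[T[:2],.20],.1); bot.servo_line(list(D(-.13,.08,.27)),None,.15)
    cv2.imwrite('pics/t_s.png',imaging.snapshot('scene')); crop(cv2.imread('pics/t_s.png'),150,130,370,330,3,'t_s2')
    np.save('cw.npy',imaging.calibration('wrist'),allow_pickle=True);im=imaging.snapshot('wrist');cv2.imwrite('pics/t_w.png',im)
    cv2.imwrite('pics/t_w2.png',cv2.resize(im,(800,600),interpolation=cv2.INTER_CUBIC))
E
```

```text
False
t 55.7 tcp [0.4515 0.2211 0.0303] F [ 0.1  0.1 -2.3] w 0.0248 q6 [ 49.  14. -33.   0. -43. -82.]
True
t 56.5 tcp [0.4511 0.2208 0.0133] F [-1.1  0.2  5.6] w 0.0252 q6 [ 49.  16. -34.   0. -40. -82.]
```

View pics/t_s2.png

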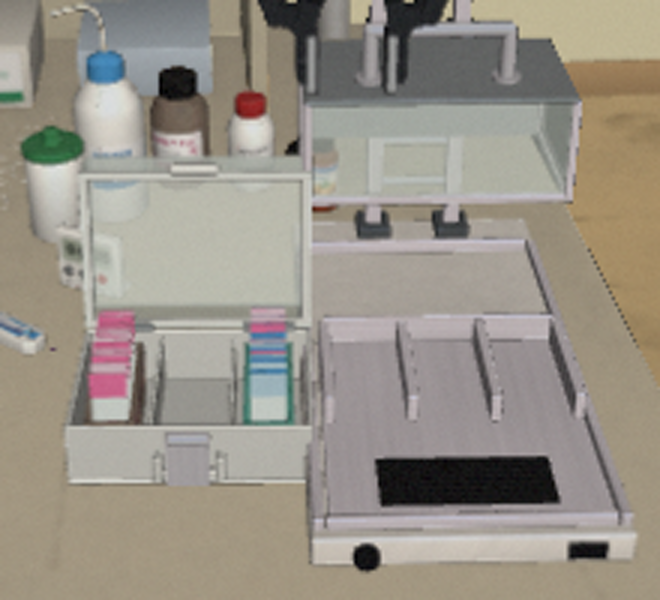

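View pics/t_w2.png

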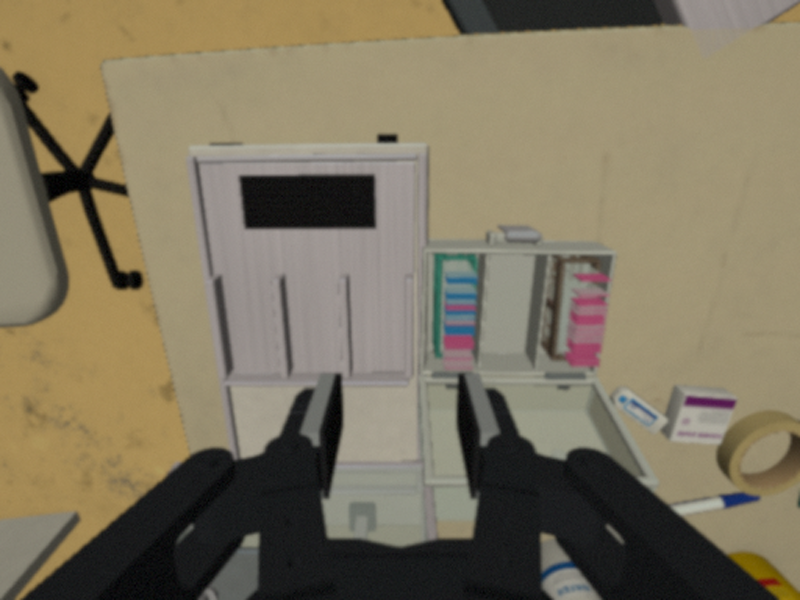

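```bash
python3 - <<'E'
from h import *
t=imaging.calibration('top'); s=imaging.calibration('scene')
im=cv2.imread('pics/m_t.png'); crop(im,120,110,330,300,3.5,'u_t')
print('timer top',inv(onz(t,[[188,230],[208,216],[197,223]],.058)).round(3), inv(onz(s,[[150+60/3,130+283/3],[150+118/3,130+296/3]],0)).round(3))
print('box',inv(onz(t,[[200,262],[221,255]],.01)).round(3))
print('bottles',inv(onz(t,[[150,216],[149,190],[145,158]],.1)).round(3))
E
```

```text
timer top [[0.147 0.309 0.058]
 [0.124 0.251 0.058]
 [0.138 0.282 0.058]] [[0.146 0.316 0.   ]
 [0.124 0.263 0.   ]]
box [[0.079 0.365 0.01 ]
 [0.044 0.319 0.01 ]]
bottles [[0.237 0.33  0.1  ]
 [0.277 0.279 0.1  ]
 [0.333 0.219 0.1  ]]
```

View pics/u_t.png

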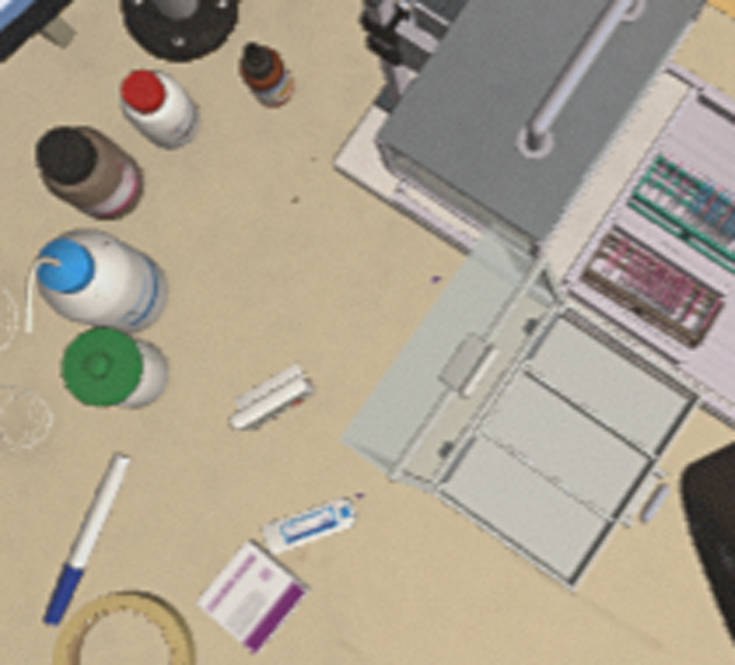

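```bash
python3 - <<'E'
from h import *
jaws.move_gripper(0,40)
L(D(-.10,.15,.27),.15)
print(L(D(.105,.20,.26),.12,f=10)); st()
print(L(D(.105,.20,.112),.08,f=6)); st()
cv2.imwrite('pics/v_s.png',imaging.snapshot('scene')); crop(cv2.imread('pics/v_s.png'),100,50,370,330,2.1,'v_s2')
im=imaging.snapshot('wrist');cv2.imwrite('pics/v_w.png',im)
E
```

```text
False
t 62.8 tcp [0.4884 0.4026 0.2604] F [-0.7  0.4 -1.1] w -0.0003 q6 [ 57.  15.   1.  -0. -77. -90.]
False
t 64.8 tcp [0.4887 0.4032 0.1125] F [-0.1  0.5  0.5] w -0.0003 q6 [ 57.  20. -11.  -0. -59. -90.]
```

View pics/v_s2.png

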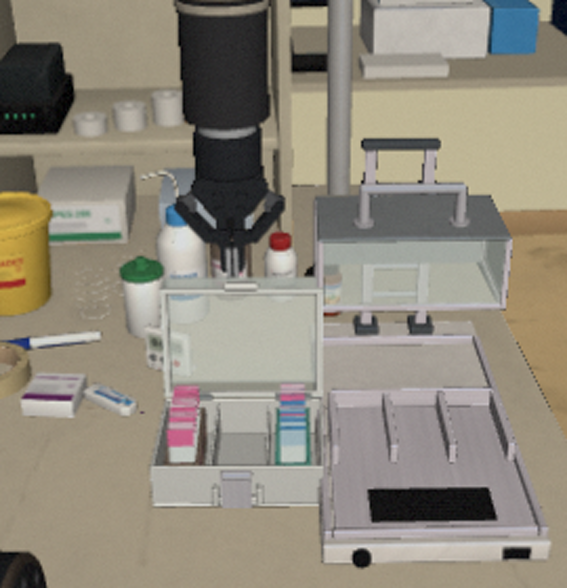

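View pics/v_w.png

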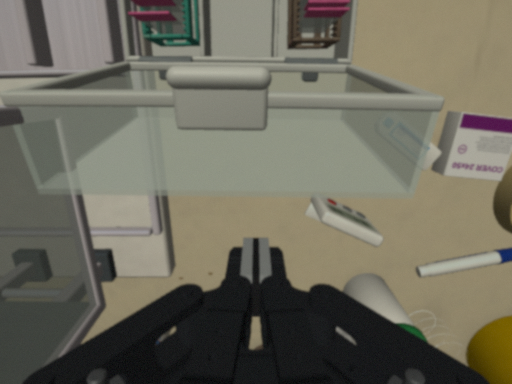

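```bash
python3 - <<'E'
from h import *
for x in (.085,.06,.04,.02,.0,-.012):
    h=L(D(x,.20,.112),.05,f=25); s=sense(); print(x,h,s['ft_force'].round(1),inv(s['tool_pos']).round(3))
    if h: break
cv2.imwrite('pics/w_s.png',imaging.snapshot('scene')); crop(cv2.imread('pics/w_s.png'),100,50,370,330,2.1,'w_s2')
E
```

```text
0.085 False [-0.  -0.3 -0.6] [[0.085 0.2   0.112]]
0.06 False [ 0.5  0.3 -0.6] [[0.06  0.2   0.112]]
0.04 False [ 0.3 -0.3  0.5] [[0.039 0.2   0.112]]
0.02 False [-0.3  0.3  0.3] [[0.02  0.2   0.112]]
0.0 False [ 0.1 -0.5 -0.4] [[-0.     0.2    0.112]]
-0.012 False [ 0.1  0.3 -1. ] [[-0.012  0.2    0.112]]
```

View pics/w_s2.png

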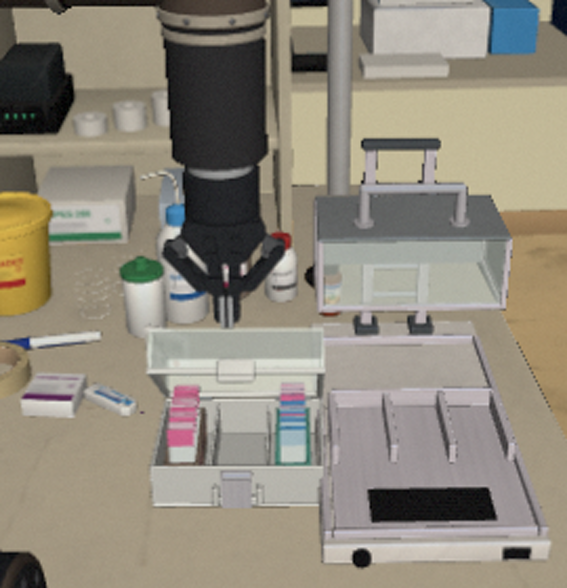

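Cover is past balance and sinking. Wait while getting clear above.

```bash
python3 - <<'E'
from h import *
T=sense()['tool_pos']
L(np.r_[T[:2],.20],.1); bot.sleep(2.0)
cv2.imwrite('pics/x_s.png',imaging.snapshot('scene')); crop(cv2.imread('pics/x_s.png'),150,130,370,330,3,'x_s2'); st()
E
```

```text
t 71.3 tcp [0.4248 0.3049 0.2   ] F [ 0.7 -0.7  0.8] w -0.0002 q6 [ 57.   6. -18.  -0. -67. -90.]
```

View pics/x_s2.png

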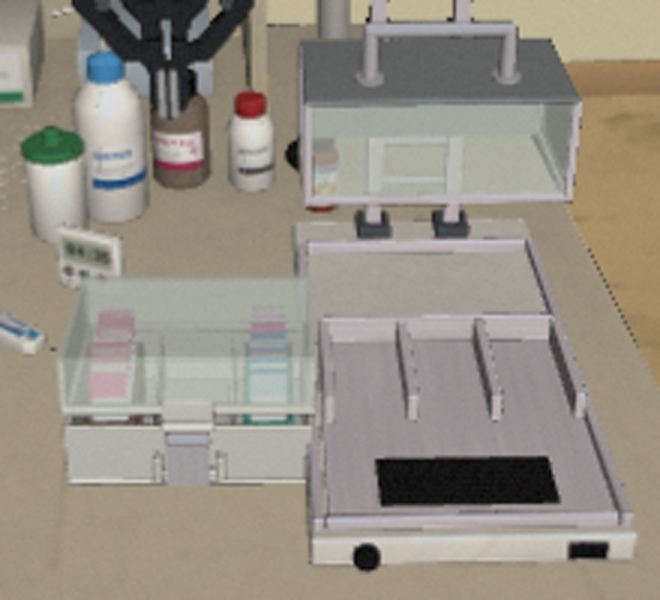

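```bash
python3 - <<'E'
from h import *
L(D(-.113,.187,.14),.15); 
print(L(D(-.113,.187,.08),.08,f=8)); st()
for z in (.072,.068,.065,.063,.061,.0595,.058,.0565):
    h=L(D(-.113,.187,z),.03,f=22); s=sense(); print(z,h,s['ft_force'].round(1),s['tool_pos'][2].round(4))
    if h or s['ft_force'][2]>20: break
cv2.imwrite('pics/y_s.png',imaging.snapshot('scene')); crop(cv2.imread('pics/y_s.png'),150,130,370,330,3,'y_s2')
E
```

```text
False
t 73.2 tcp [0.3809 0.2134 0.0803] F [-0.3  0.2 -0.3] w 0.0001 q6 [ 55.   4. -37.  -0. -49. -88.]
0.072 False [-0.8 -0.2 -0.1] 0.0719
0.068 False [-0.6  0.2  0.4] 0.0679
0.065 False [1.1 0.  0.6] 0.0649
0.063 False [0.7 0.8 0.4] 0.0629
0.061 False [-0.6  0.3  0.4] 0.0608
0.0595 False [-0.7  0.5 -0.2] 0.0594
0.058 False [-5.9 -2.4 16. ] 0.0591
0.0565 False [-11.5  -5.1  34. ] 0.0588
```

View pics/y_s2.png

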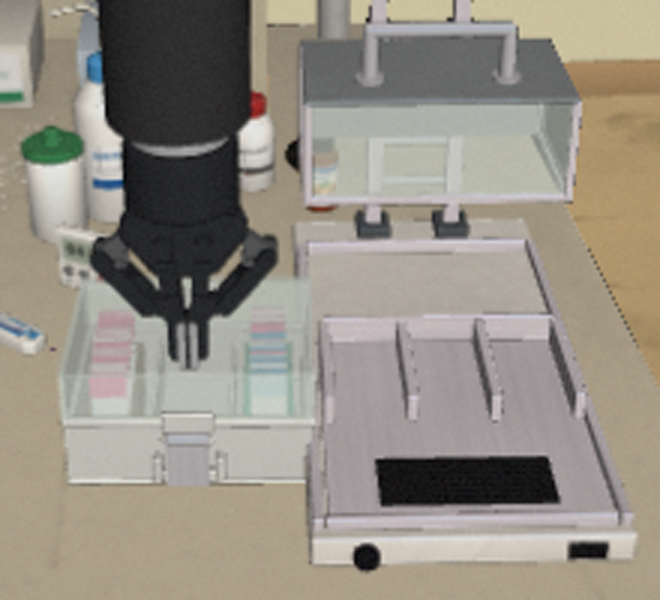

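```bash
python3 - <<'E'
from h import *
T=sense()['tool_pos']
L(np.r_[D(-.113,.187,0)[:2],.12],.1); L(D(-.13,-.03,.2),.2); bot.sleep(.3)
cv2.imwrite('pics/z_s.png',imaging.snapshot('scene')); im=cv2.imread('pics/z_s.png'); crop(im,160,210,270,300,6.5,'z_s2'); st()
np.save('cw.npy',imaging.calibration('wrist'),allow_pickle=True);cv2.imwrite('pics/z_w.png',imaging.snapshot('wrist'))
s=imaging.calibration('scene')
hg=D(-.001,.187,.05)
for th in (0,.08):
  for a,b in ((.125,.046),(.125,0)):
    f=a*np.cos(th)-b*np.sin(th); z=.05+a*np.sin(th)+b*np.cos(th)
    print(th,a,b,proj(s,[D(-.001-f,.187+.087,z),D(-.001-f,.187-.087,z)]).round(1).tolist())
E
```

```text
t 77.8 tcp [0.5532 0.081  0.2001] F [ 0.3 -0.   0.1] w 0.0 q6 [ 28.  10. -14.   0. -67. -61.]
0 0.125 0.046 [[169.7, 254.6], [255.1, 253.5]]
0 0.125 0 [[171.5, 272.8], [255.0, 271.6]]
0.08 0.125 0.046 [[169.6, 249.5], [255.0, 248.3]]
0.08 0.125 0 [[171.1, 268.8], [255.0, 267.6]]
```

View pics/z_s2.png

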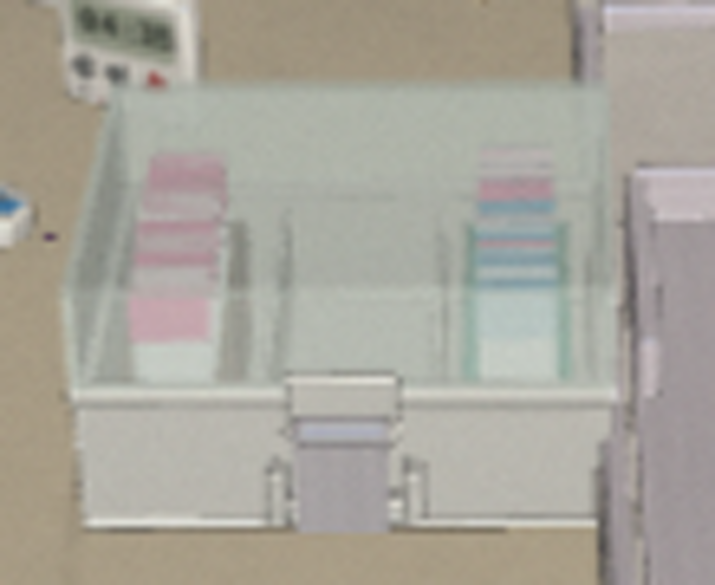

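View pics/z_w.png

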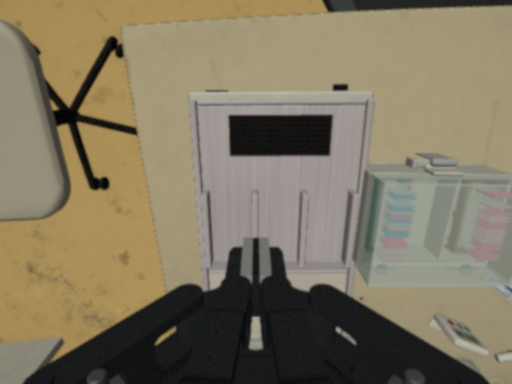

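```bash
python3 - <<'E'
import h; from h import *
x0=-.177
L(D(x0,0,.06),.12); print(L(D(x0,0,-.012),.02,f=7)); s=st()
h.ZC=s['tool_pos'][2]; h.XY=D(x0,0,0)[:2]
print(h.press_to(12)); st()
for i in range(7):
    d=.019*(i+1)
    h.XY=D(x0+d,0,0)[:2]
    bot.servo_line([h.XY[0],h.XY[1],h.ZC],None,.05)
    f0=sense()['ft_force']; f=h.press_to(12,tol=2.5); s=sense()
    print(round(d,3),f0.round(1),round(f,1),'Fx',round(s['ft_force'][:2]@E_,1),inv(s['tool_pos']).round(4),round(h.ZC,4))
    if s['ft_force'][:2]@E_<-8: break
cv2.imwrite('pics/A_s.png',imaging.snapshot('scene')); crop(cv2.imread('pics/A_s.png'),150,130,370,330,3,'A_s2')
open('zc','w').write(str(h.ZC))
E
```

```text
True
t 82.0 tcp [ 0.5028  0.0576 -0.0021] F [0.1 0.8 6.7] w -0.0003 q6 [ 29.  18. -34.   0. -38. -62.]
11.370234607830191
t 83.2 tcp [ 0.503   0.0575 -0.0021] F [-2.3 -0.  11.4] w -0.0001 q6 [ 29.  18. -34.   0. -39. -62.]
0.019 [-0.8  0.6  7.1] 10.5 Fx -0.1 [[-0.1569 -0.0007 -0.0021]] -0.0032
0.038 [-0.3 -0.2  9.3] 14.0 Fx -1.2 [[-0.138  -0.0008 -0.0021]] -0.0036
0.057 [-4.4 -0.5 14.8] 10.6 Fx -1.2 [[-0.1194 -0.0006 -0.0021]] -0.0032
0.076 [-1.9 -0.8 10.9] 10.9 Fx -1.7 [[-0.1004 -0.0005 -0.0021]] -0.0032
0.095 [-2.3  0.5 11. ] 11.0 Fx -0.8 [[-0.0815 -0.0003 -0.0021]] -0.0032
0.114 [-2.2  0.4 11. ] 11.0 Fx -0.8 [[-0.0626 -0.0002 -0.0021]] -0.0032
0.133 [-4.3  0.1 11.2] 11.2 Fx -2.3 [[-0.0438 -0.     -0.0021]] -0.0032
```

View pics/A_s2.png

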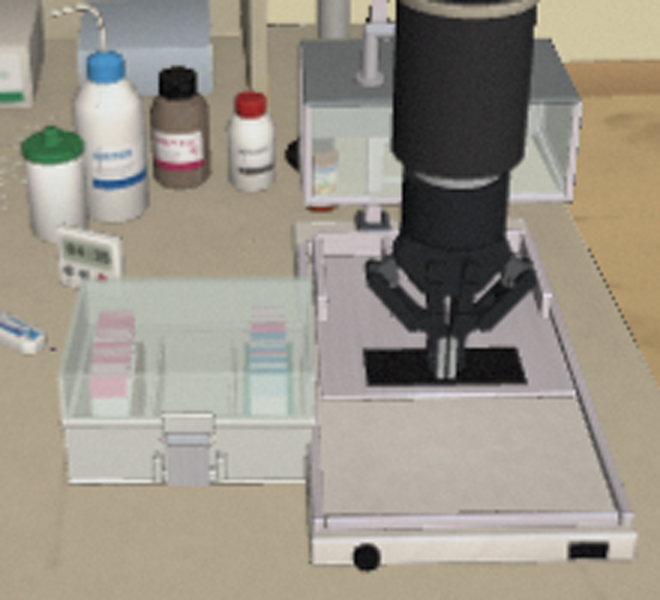

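Continue in small steps to the rear stop.

```bash
python3 - <<'E'
import h; from h import *
h.ZC=float(open('zc').read())
for i in range(10):
    d=.133+.002*(i+1)
    h.XY=D(-.177+d,0,0)[:2]
    bot.servo_line([h.XY[0],h.XY[1],h.ZC],None,.03)
    s=sense(); fx=s['ft_force'][:2]@E_; print(round(d,4),s['ft_force'].round(1),round(fx,1),inv(s['tool_pos']).round(4))
    if fx<-5.5: break
T=s['tool_pos']; bot.servo_line([T[0],T[1],.05],None,.1); L(D(-.12,-.02,.20),.15)
L(D(-.15,-.05,.27),.15); bot.sleep(.3); st()
cv2.imwrite('pics/B_s.png',imaging.snapshot('scene')); crop(cv2.imread('pics/B_s.png'),150,80,370,330,2.4,'B_s2')
np.save('cw.npy',imaging.calibration('wrist'),allow_pickle=True);cv2.imwrite('pics/B_w.png',imaging.snapshot('wrist'))
E
```

```text
0.135 [-4.9 -1.6 12.1] -4.0 [[-0.0422 -0.     -0.0021]]
0.137 [-5.2 -1.1 12.8] -3.7 [[-0.0404  0.     -0.0021]]
0.139 [-4.9 -1.3 12.4] -3.7 [[-0.0385  0.     -0.0021]]
0.141 [-6.  -3.6 15.2] -6.3 [[-0.0373  0.     -0.0021]]
t 92.0 tcp [0.559  0.0532 0.2694] F [-0.2 -0.7  0.2] w -0.0 q6 [ 25.   8.  -7.   0. -76. -59.]
```

View pics/B_s2.png

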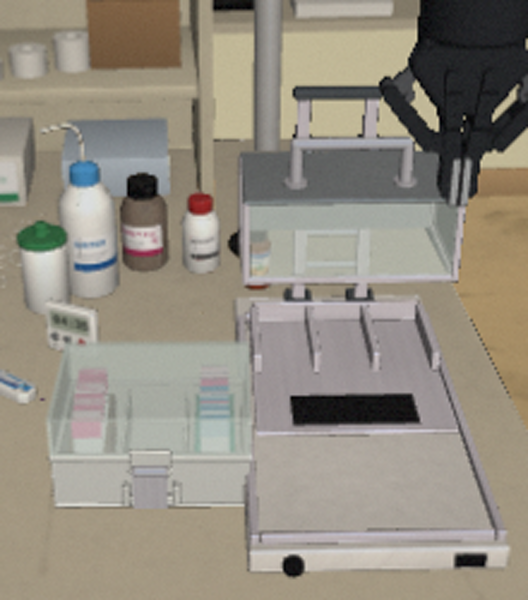

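View pics/B_w.png

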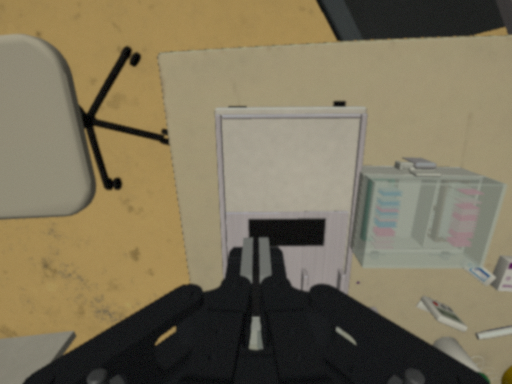

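```bash
python3 - <<'E'
from h import *
s=imaging.calibration('scene')
for n in ('d_scene','j_s','B_s'):
    g=cv2.imread(f'pics/{n}.png').max(axis=2); m=np.zeros_like(g); m[235:262,255:335]=(g[235:262,255:335]<70)*255
    cs=max(cv2.findContours(m,0,2)[0],key=cv2.contourArea)
    M=cv2.moments(m,True); p=[M['m10']/M['m00'],M['m01']/M['m00']]
    r=cv2.minAreaRect(onz(s,cs.reshape(-1,2),.035)[:,:2].astype(np.float32))
    print(n,np.round(p,2),inv(onz(s,[p],.035)).round(4),r[2])
E
```

```text
d_scene [296.06 250.54] [[-0.0306  0.0026  0.035 ]] 55.85289001464844
j_s [296.05 250.56] [[-0.0307  0.0027  0.035 ]] 55.85289001464844
B_s [296.93 250.2 ] [[-0.0293  0.0005  0.035 ]] 58.39267349243164
```

```bash
python3 - <<'E'
from station import finish_job
print(finish_job())
E
```

```text
the job is handed in; nothing more can be done
None
```

The job is done and handed in; the clock read 92 s at the last check, out of the 210 s allowed.

- **Hood:** I raised it about 0.105 m and lowered it onto the top rung. The load came off the gripper at about 0.080 m, and the last picture shows it still hanging there.
- **Plate out:** I dragged it by the finger strip until the force rose at the front stop.
- **Racks:** Only two were there. Pink-labelled slides went to bay2 and blue/pink ones in the teal rack to bay0. Both touched down at the expected height, upright.
- **Cover:** It sank ajar, and pressing peaked at 34 N. Afterwards its front edge lay within half a pixel of the shut position in the scene picture, and it stayed there.
- **Plate back:** The fingertips moved 0.140 m (0.1395 m needed). The strip lies 1.4 mm farther in than at the start and about 2 mm to the side, so I take it to be against the rear stop. The force rise there was small (4 N to 6 N).
- **Timer and blade dispenser:** I never went near either one.

**What disagreed:**
- **Fingertips:** They sit about 36 mm behind the reported TCP. The first grasp of the handle closed on nothing; I measured the offset by touch and picture and corrected for it from then on.
- **Cover contact:** While pressing, I felt no force between the ajar height and the shut height, so I did not see the snap itself, only the shut result.

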